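# Build the test sieve stack on the shaker

### The job

Build the sieve stack on the round grey sieve shaker, one piece at a time from the bottom up: first the plain steel catch pan, seated in the shaker's ring, then the blue sieve, then the yellow, and last the red on top, each seated squarely in the rim of the piece below, and let go of it. The green sieve is not needed today: leave it, the small bottle, the yellow-lidded jar and the red-capped vial standing where they are.

Things in the scene. Friction and masses are not known exactly. Their poses are not given: they have to be found in the camera images.
- shaker: Round grey sieve shaker, fixed, 116 mm across, black knob on its side. Origin: centre of its underside on the table, z up. On top a steel plate (80 mm across, 50 mm high) carries a dark seat ring: outside 58 mm, inside 50 mm across, rim at 60 mm height. The catch pan's foot goes into the ring; when seated the pan's origin is 54 mm above the shaker's.
- catch_pan: Catch pan: plain bare steel cup with a closed smooth floor, no colour. Round, 56 mm across, 36 mm tall, 80 g; origin: centre of underside, z up. Foot 44 mm across, 6 mm tall, tapering to 38 mm; above it a straight 3 mm wall, 56 mm across from 6 to 36 mm height; open mouth 50 mm across, 24 mm deep. A foot enters the mouth below until the shoulder rests on the rim: seated origin is 30 mm above that of the piece below. Grasp across the outside.
- sieve_blue: Blue sieve with the finest wire mesh. Round, 56 mm across, 36 mm tall, 80 g; origin: centre of underside, z up. Foot 44 mm across, 6 mm tall, tapering to 38 mm; above it a straight 3 mm wall, 56 mm across from 6 to 36 mm height; open mouth 50 mm across, 24 mm deep. A foot enters the mouth below until the shoulder rests on the rim: seated origin is 30 mm above that of the piece below. Grasp across the outside.
- sieve_yellow: Yellow sieve with medium mesh. Round, 56 mm across, 36 mm tall, 80 g; origin: centre of underside, z up. Foot 44 mm across, 6 mm tall, tapering to 38 mm; above it a straight 3 mm wall, 56 mm across from 6 to 36 mm height; open mouth 50 mm across, 24 mm deep. A foot enters the mouth below until the shoulder rests on the rim: seated origin is 30 mm above that of the piece below. Grasp across the outside.
- sieve_red: Red sieve with the coarsest mesh. Round, 56 mm across, 36 mm tall, 80 g; origin: centre of underside, z up. Foot 44 mm across, 6 mm tall, tapering to 38 mm; above it a straight 3 mm wall, 56 mm across from 6 to 36 mm height; open mouth 50 mm across, 24 mm deep. A foot enters the mouth below until the shoulder rests on the rim: seated origin is 30 mm above that of the piece below. Grasp across the outside.
- sieve_green: Green sieve, same shape and size as the others (56 mm across, 36 mm tall), loose; origin at the centre of its underside. Not needed: leave it where it stands.
- reagent_a: Small brown reagent bottle with a white and pink cap, 37 mm across, 69 mm tall; stands upright and loose; origin at the centre of its underside, z up. Not part of the job.
- sample_jar: White sample jar with an orange-yellow lid, 52 mm across, 66 mm tall; stands upright and loose; origin at the centre of its underside, z up. Not part of the job.
- vial_red: Small vial with a red cap, 25 mm across, 48 mm tall; stands upright and loose; origin at the centre of its underside, z up. Not part of the job.

How it is judged:
By the outcome, as a careful person would: the job done as asked, in the order asked, and still so for the second after the job is handed in, with the robot touching nothing.
It also fails if it takes over 90 s, if anything falls off the work surface, if the arm or the gripper's body presses on something with over 40 N, if the wrist force passes 120 N, or if a joint passes its speed limit or range.

### The arm

A 6-joint arm with a two-finger parallel gripper is mounted at the origin on a cart in front of the work surface, level with it; the furniture and walls round the work are solid. World frame = base frame: x ahead of the robot, y to its left, z up, the work surface at z = 0. Lengths are in m, angles in rad, forces in N, time in s.
With the tool pointing down it reaches from about 0.35 to 0.975 m from the base axis. Payload 4.9 kg.
Tool frame: the origin (TCP) lies at the very end of the fingers, on their centre line; the grasp point (between the pads) lies 19 mm behind it; z points along the fingers, x is the direction in which the jaws open and shut, and the axes are right-handed (so a half turn about z gives the same grasp; the last joint's range is limited). The gripper opens to 85 mm and grips with 20 to 120 N. Pads are 22 mm wide; open, the fingers measure 114 mm over their backs; the gripper's body (76 mm by 85 mm) begins 54 mm behind the grasp point. The pads swing forward as they close: fully open they stand 13 mm farther back than shut.
Start: joints at [-0.119, 0.053, 1.613, -0, 1.476, -0.119], TCP at [0.625, 0, 0.231] pointing down, gripper open.
Joint ranges: [-3.01, 3.01], [-1.01, 2.22], [0.06, 2.58], [-1.02, 4.17], [0.09, 2.62], [-3.14, 3.14]. Speed limits (rad/s): [2.57, 2.57, 3.14, 3.14, 3.14, 3.14].

### API

Orientations are given as a unit quaternion [w, x, y, z].
In Python, from plant import * gives the robot as it stands.
- The arm moves only by the shell command python3 -m inch 'ROWS'. ROWS is text: rows parted by semicolons, each of 7 numbers parted by spaces: the shift along the tool's x, y, z in m, then the turn, a rotation vector about the tool's x, y, z in rad, then the closure, from 0 (fully open) to 1 (shut). A call has 1 to 10 rows; each row shifts and turns the commanded pose from where the row before left it, along the tool's axes as they then stand; what a row does not reach is not made up. A row lasts 1/12 s, in which the tool goes at most 41.7 mm and 7.16 degrees, less where a joint would pass 70% of its speed; a pose out of reach is approached as far as the arm can. A call with a gripper value outside its range is refused whole. The fingers move at their own pace and stop on an object; the grip force is fixed at half the most. Time passes only in rows, so rows that do not move let the fingers close. It gives the time, the measured TCP pose, the force and the opening at its end, in the units of the state.
- state(): the state, without advancing time (a new reading comes with each control period).
- grab_frame(name): name is "scene" or "side" or "wrist"; returns the picture (420x560x3 uint8, blue, green, red); there is no depth.
- camera_info(name): a dict with "vertical_fov" (degrees; the focal length in pixels is half the picture's height over the tangent of half this angle, whatever the lens; pixels are square), "cx", "cy" (the principal point, pixels), "origin" and "rotation" of the camera in the world. Camera axes: x right, y down, z forward; pixel columns grow to the right and rows downward; lengths in m; the calibration is good to about 2 mm. A picture is of the moment at which its call begins: read the wrist's pose just before it. camera_info takes no time and is no camera call; for the wrist camera it gives the pose at the moment of the call.
- job_done(): hands the job in, once; it reports no verdict.
The state is a dict: "time": time; "joint_pos": joint angles; "joint_vel": joint speeds; "joint_efforts": joint torques, N m; "tool_pos": TCP position; "tool_rot": TCP orientation; "contact_force": force on the tool from outside, world axes, zero at the start; "ft_torque": the same for the moment, N m; "gripper_width": opening from 0.0 (shut) to 1.0 (fully open).
Only numpy, scipy, OpenCV 4.12 (cv2) and the standard library are available. Lean on these libraries where they do the work, as an engineer would, in place of code of your own. Each camera call takes 0.05 s, during which the arm holds its last target.

## Working session

There is one attempt and no reset: what is moved stays moved. The work goes in short steps, Python scripts to look and compute and a shell command to move; the robot and the scene stay as the last step left them, time stands still between calls to the robot, and variables do not carry over. Pictures are saved under pics/ and viewed, and the job is handed in when it is done.

```bash
mkdir -p pics; ls
cat > h.py <<'E'
from plant import *
import numpy as np, cv2
def snap(n,f):
    ci=camera_info(n); im=grab_frame(n); cv2.imwrite('pics/'+f,im); return im,ci
E
python3 - <<'E'
from h import *
s=state(); print(s)
for n in ("scene","side","wrist"):
    im,ci=snap(n,n+"0.png"); print(n,ci)
E
```

```text
pics
{'time': 0.0, 'joint_pos': array([-1.18990487e-01,  5.33613663e-02,  1.61430412e+00, -4.34254158e-05,
        1.47597972e+00, -1.19028192e-01]), 'joint_vel': array([-0.00106537, -0.00025321,  0.00029259,  0.00030772, -0.00209865,
       -0.00062071]), 'joint_efforts': array([ 2.70554956e-04, -3.93670499e+01, -3.70175600e+01, -1.62778279e-04,
        6.93513779e-03, -6.06393527e-06]), 'tool_pos': array([6.24376745e-01, 6.87062169e-05, 2.30054168e-01]), 'tool_rot': array([-1.00388685e-04,  9.99999473e-01,  2.09302484e-05, -1.02158753e-03]), 'contact_force': array([ 0.04159772, -0.28575519, -0.34355746]), 'ft_torque': array([ 0.00514323,  0.02258962, -0.00759386]), 'gripper_width': 1.0002535337798562}
scene {'vertical_fov': 57.020182454506546, 'cx': 276.73913167514655, 'cy': 209.61980894705044, 'origin': array([ 0.03738056, -0.57898923,  0.55987804]), 'rotation': array([-0.44513499,  0.82549623, -0.30933816,  0.15722826])}
side {'vertical_fov': 51.76092933108985, 'cx': 284.08739477926053, 'cy': 213.65442692549942, 'origin': array([0.51507687, 0.83688603, 0.51430505]), 'rotation': array([-0.0062759 ,  0.00206449,  0.86549422, -0.50087534])}
wrist {'vertical_fov': 69.77350935289638, 'cx': 281.121422214165, 'cy': 206.2993916001567, 'origin': array([0.62424209, 0.0700873 , 0.37224986]), 'rotation': array([ 1.41168207e-01,  9.89984774e-01, -9.80645069e-04, -8.50109802e-04])}
```

View pics/scene0.png

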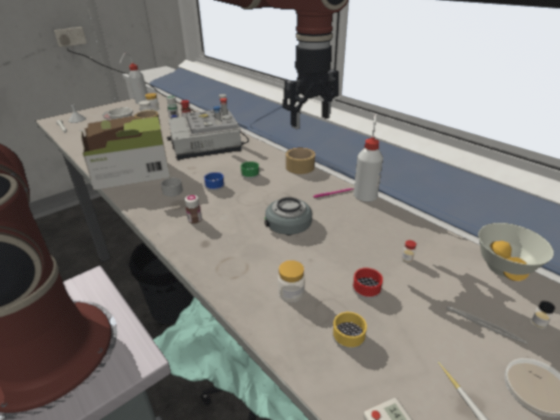

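View pics/side0.png

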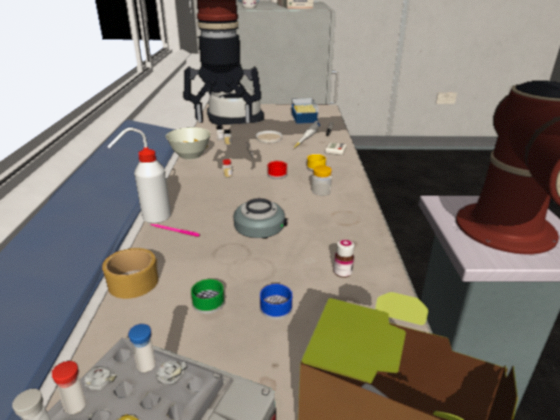

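View pics/wrist0.png

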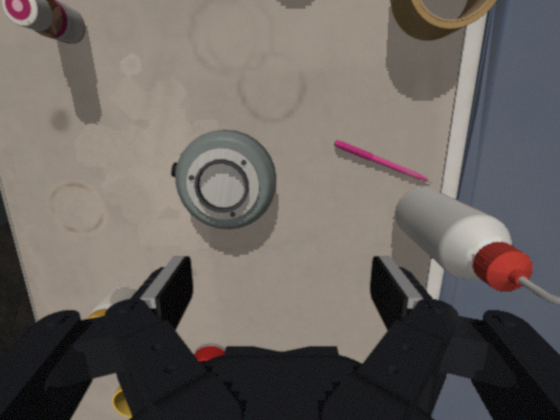

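```bash
cat >> h.py <<'E'
from scipy.spatial.transform import Rotation as R
def rot(q): return R.from_quat([q[1],q[2],q[3],q[0]]).as_matrix()
def px2w(ci,u,v,z):
    f=210/np.tan(np.radians(ci['vertical_fov'])/2)
    d=rot(ci['rotation'])@np.array([(u-ci['cx'])/f,(v-ci['cy'])/f,1.])
    o=np.array(ci['origin']); return o+d*(z-o[2])/d[2]
def w2px(ci,p):
    f=210/np.tan(np.radians(ci['vertical_fov'])/2)
    c=rot(ci['rotation']).T@(np.array(p)-ci['origin']); return c[:2]/c[2]*f+[ci['cx'],ci['cy']]
def circ(ci,x,y,z,r,n=48):
    return np.array([w2px(ci,[x+r*np.cos(t),y+r*np.sin(t),z]) for t in np.linspace(0,2*np.pi,n)])
E
python3 - <<'E'
from h import *
for n,f,pts in (("scene","scene0.png",dict(pan=(172,182,.036),blue=(214,178,.036),green=(250,167,.036),red=(368,277,.036),yel=(350,323,.036),jar=(291,270,.066),bot=(191,200,.069),vial=(410,244,.048),shk=(289,205,.06))),
 ("side","side0.png",dict(blue=(276,294,.036),green=(207,289,.036),red=(277,167,.036),yel=(316,159,.036),shk=(259,206,.06),jar=(322,172,.066),bot=(345,243,.069),vial=(227,162,.048))),
 ("wrist","wrist0.png",dict(shk=(221,184,.06)))):
    ci=camera_info(n); im=cv2.imread('pics/'+f)
    for k,p in pts.items(): print(n,k,px2w(ci,*p).round(3))
im=cv2.imread('pics/scene0.png')
cv2.imwrite('pics/z1.png',cv2.resize(im[110:250,60:270],None,fx=3.5,fy=3.5,interpolation=cv2.INTER_CUBIC))
E
```

```text
scene pan [0.417 0.322 0.036]
scene blue [0.516 0.263 0.036]
scene green [0.632 0.248 0.036]
scene red [ 0.521 -0.272  0.036]
scene yel [ 0.41  -0.322  0.036]
scene jar [ 0.402 -0.183  0.066]
scene bot [0.385 0.155 0.069]
scene vial [ 0.654 -0.275  0.048]
scene shk [ 0.554 -0.008  0.06 ]
side blue [0.519 0.275 0.036]
side green [0.636 0.262 0.036]
side red [ 0.519 -0.251  0.036]
side yel [ 0.409 -0.308  0.036]
side shk [0.557 0.013 0.06 ]
side jar [ 0.407 -0.153  0.066]
side bot [0.392 0.17  0.069]
side vial [ 0.656 -0.256  0.048]
wrist shk [0.56  0.004 0.06 ]
```

View pics/z1.png

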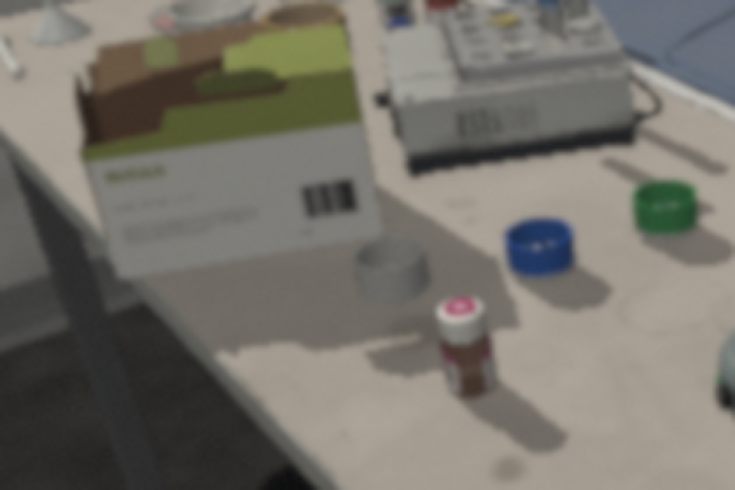

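```bash
python3 -m inch '-0.0165 -0.025 -0.007 0 0 0 0;-0.0165 -0.025 -0.007 0 0 0 0;-0.0165 -0.025 -0.007 0 0 0 0;-0.0165 -0.025 -0.007 0 0 0 0;-0.0165 -0.025 -0.007 0 0 0 0;-0.0165 -0.025 -0.007 0 0 0 0;-0.0165 -0.025 -0.007 0 0 0 0;-0.0165 -0.025 -0.007 0 0 0 0;-0.0165 -0.025 -0.007 0 0 0 0;-0.0165 -0.025 -0.007 0 0 0 0'
python3 -m inch '0 0 0 0 0 0 0;0 0 0 0 0 0 0'
python3 - <<'E'
from h import *
im,ci=snap("wrist","w1.png"); print(ci); im,ci=snap("side","s1.png")
E
```

```text
time: 0.98
tool_pos: [0.4588, 0.251, 0.3013]
tool_rot: [0.0, 1.0, -0.0, -0.0]
contact_force: [0.8, -1.1, -0.8]
gripper_width: 0.999
time: 1.15
tool_pos: [0.4594, 0.251, 0.3017]
tool_rot: [-0.0, 1.0, 0.001, 0.0]
contact_force: [1.2, -1.0, -0.4]
gripper_width: 1.004
{'vertical_fov': 69.77350935289638, 'cx': 281.121422214165, 'cy': 206.2993916001567, 'origin': array([0.45861364, 0.32103394, 0.44376779]), 'rotation': array([1.41252242e-01, 9.89973329e-01, 1.92283197e-04, 7.57853101e-04])}
```

View pics/w1.png

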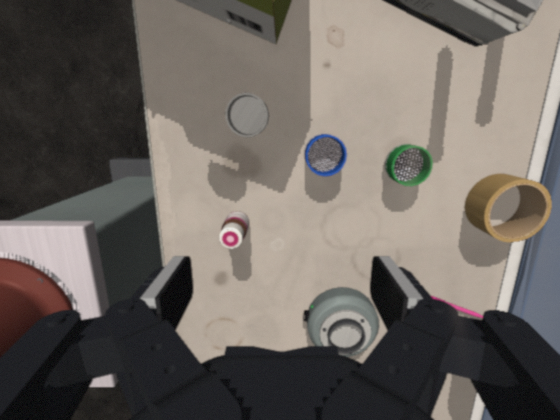

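View pics/s1.png

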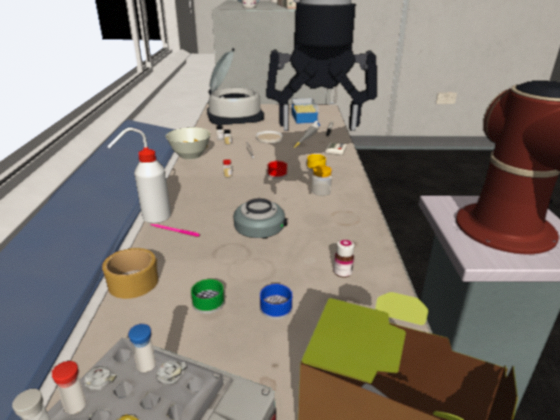

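Run:
```python
from h import *
ci=camera_info("wrist")
for k,p in dict(pan=(248,114,.036),blue=(325.5,154,.036),green=(409.5,165,.036),bot=(231,238,.069),shkin=(346,335,.06),boxtop=(275,42,.12),boxtop2=(292,0,.12)).items(): print(k,px2w(ci,*p).round(4))
im=cv2.imread('pics/w1.png')
z=cv2.resize(im[60:220,190:440],None,fx=3.2,fy=3.2,interpolation=cv2.INTER_CUBIC)
for (x,y) in [px2w(ci,248,114,.036)[:2],px2w(ci,325.5,154,.036)[:2],px2w(ci,409.5,165,.036)[:2]]:
    for r,h,c in ((.028,.036,(0,255,255)),(.025,.036,(255,255,0))):
        q=((circ(ci,x,y,h,r)-[190,60]+.5)*3.2).astype(int); cv2.polylines(z,[q],True,c,1)
cv2.imwrite('pics/z2.png',z)
```

```text
pan [0.4168 0.3252 0.036 ]
blue [0.5189 0.2738 0.036 ]
green [0.6331 0.2587 0.036 ]
bot [0.3924 0.1667 0.069 ]
shkin [0.557  0.0049 0.06  ]
boxtop [0.4539 0.3903 0.12  ]
boxtop2 [0.47   0.4254 0.12  ]
```

View pics/z2.png

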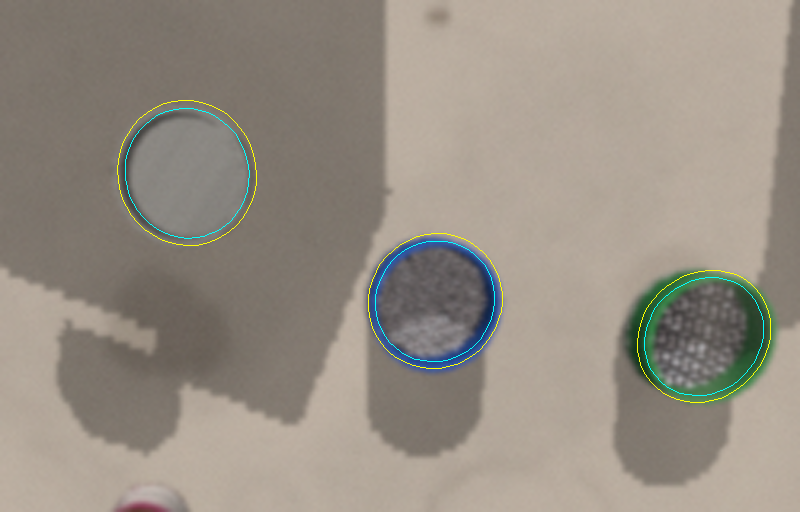

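Run:
```python
from h import *
ci=camera_info("scene")
print(px2w(ci,168,178,0))
ci2=camera_info("wrist")
for h in (.08,.1,.12,.14,.16): print(h,px2w(ci,162.5,145,h).round(3),px2w(ci2,275,42,h).round(3))
print(state()['joint_pos'])
```

```text
[0.44619169 0.4139329  0.        ]
0.08 [0.473 0.472 0.08 ] [0.453 0.399 0.08 ]
0.1 [0.455 0.428 0.1  ] [0.454 0.395 0.1  ]
0.12 [0.437 0.384 0.12 ] [0.454 0.39  0.12 ]
0.14 [0.419 0.34  0.14 ] [0.454 0.386 0.14 ]
0.16 [0.4   0.297 0.16 ] [0.455 0.382 0.16 ]
[ 3.55131326e-01 -2.23882148e-01  1.75837592e+00 -4.40446566e-04
  1.60786068e+00  3.55200050e-01]
```

```bash
python3 -m inch '0 0 0 0 0 -0.12 0;0 0 0 0 0 -0.12 0;0 0 0 0 0 -0.12 0;0 0 0 0 0 -0.12 0;0 0 0 0 0 -0.12 0;0 0 0 0 0 -0.12 0;0 0 0 0 0 -0.12 0;0 0 0 0 0 -0.12 0;0 0 0 0 0 -0.12 0;0 0 0 0 0 -0.12 0' >/dev/null
python3 -m inch '0 0 0 0 0 -0.12 0;0 0 0 0 0 -0.12 0;0 0 0 0 0 -0.12 0;0 0 0 0 0 -0.12 0;0 0 0 0 0 -0.12 0;0 0 0 0 0 -0.12 0;0 0 0 0 0 -0.12 0;0 0 0 0 0 -0.12 0;0 0 0 0 0 -0.12 0;0 0 0 0 0 -0.12 0' >/dev/null
python3 -m inch '0 0 0 0 0 -0.12 0;0 0 0 0 0 -0.12 0;0 0 0 0 0 0 0'
cat >> h.py <<'E'
def to(x,y,z):
    s=state(); d=rot(s['tool_rot']).T@(np.array([x,y,z])-s['tool_pos'])
    print('t',round(s['time'],2),'pos',s['tool_pos'].round(4),'tool delta',d.round(4),'yaw',np.round(np.arctan2(*rot(s['tool_rot'])[[1,0],0]),3)); return d
E
python3 - <<'E'
from h import *
to(.417,.325,.10); to(.417,.325,.01)
E
```

```text
time: 3.17
tool_pos: [0.4605, 0.2488, 0.3004]
tool_rot: [-0.001, 0.248, 0.969, -0.001]
contact_force: [-0.9, -0.4, -0.5]
gripper_width: 0.999
t 3.17 pos [0.4605 0.2488 0.3004] tool delta [0.0747 0.0462 0.2004] yaw 2.64
t 3.17 pos [0.4605 0.2488 0.3004] tool delta [0.0746 0.0463 0.2904] yaw 2.64
```

```bash
python3 -m inch '0.0125 0.0077 0.015 0 0 0 0;0.0125 0.0077 0.015 0 0 0 0;0.0125 0.0077 0.015 0 0 0 0;0.0125 0.0077 0.015 0 0 0 0;0.0125 0.0077 0.015 0 0 0 0;0.0125 0.0077 0.015 0 0 0 0;0 0 0.03 0 0 0 0;0 0 0.03 0 0 0 0;0 0 0.03 0 0 0 0;0 0 0 0 0 0 0'
python3 -m inch '0 0 0 0 0 0 0'
python3 - <<'E'
from h import *
im,ci=snap("wrist","w2.png");to(.417,.325,.005)
im,ci=snap("scene","c2.png")
z=cv2.resize(im[60:240,90:290],None,fx=3.3,fy=3.3,interpolation=cv2.INTER_CUBIC);cv2.imwrite('pics/c2z.png',z)
E
```

```text
time: 4.0
tool_pos: [0.4126, 0.3234, 0.1138]
tool_rot: [-0.005, 0.25, 0.968, -0.005]
contact_force: [-0.9, -1.2, -0.5]
gripper_width: 0.996
time: 4.08
tool_pos: [0.4154, 0.3252, 0.1193]
tool_rot: [-0.002, 0.25, 0.968, -0.002]
contact_force: [1.1, -0.4, 0.4]
gripper_width: 0.996
t 4.13 pos [0.417  0.3262 0.1217] tool delta [-0.0006 -0.001   0.1167] yaw 2.637
```

View pics/w2.png

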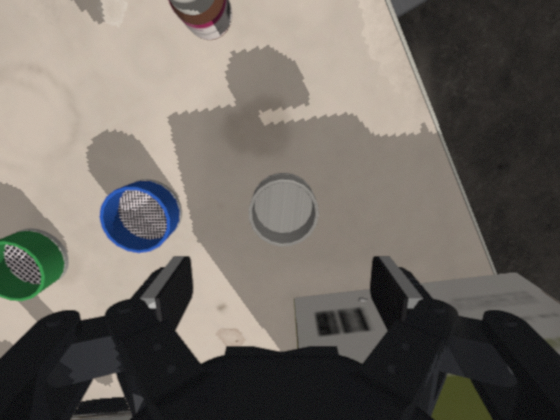

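View pics/c2z.png

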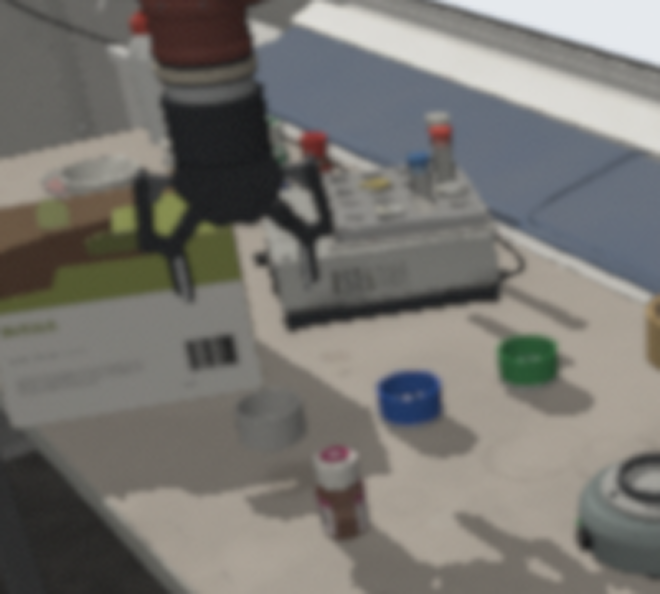

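Run:
```python
from h import *
ci=camera_info("wrist"); print(px2w(ci,283,209,.036), px2w(ci,283,215,.012),px2w(ci,295,297,0),px2w(ci,295,297,0.03))
x,y=px2w(ci,283,209,.036)[:2]
im=cv2.imread('pics/w2.png')
for r,h,c in ((.028,.036,(0,255,255)),(.025,.036,(255,255,0)),(.025,.012,(0,255,0))):
    cv2.polylines(im,[circ(ci,x,y,h,r).round().astype(int)],True,c,1)
cv2.imwrite('pics/z3.png',cv2.resize(im[150:270,210:370],None,fx=4,fy=4))
to(x,y,.005)
```

```text
[0.41550672 0.32478508 0.036     ] [0.42160647 0.3360411  0.012     ] [0.45474982 0.42122656 0.        ] [0.44660875 0.40339203 0.03      ]
t 4.18 pos [0.4178 0.3268 0.1232] tool delta [ 0.0012 -0.0031  0.1182] yaw 2.638
```

View pics/z3.png

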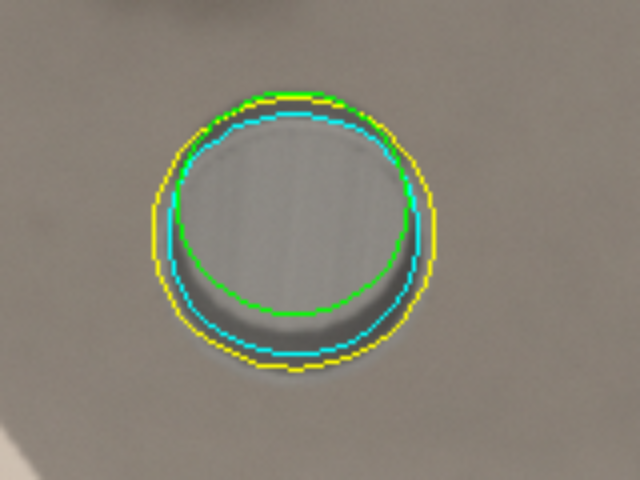

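```bash
python3 -m inch '0 0 0 0 0 0 0;0 0 0 0 0 0 0;0 0 0 0 0 0 0'
python3 - <<'E'
from h import *
im,ci=snap("wrist","w3.png");print(ci['origin'])
for v in (208,209,210): print(px2w(ci,283,v,.036))
x,y=px2w(ci,283,209,.036)[:2]
for r,h,c in ((.028,.036,(0,255,255)),(.025,.036,(255,255,0)),(.025,.012,(0,255,0))):
    cv2.polylines(im,[circ(ci,x,y,h,r).round().astype(int)],True,c,1)
cv2.imwrite('pics/z3b.png',cv2.resize(im[150:270,210:370],None,fx=4,fy=4))
to(x,y,.005)
E
```

```text
time: 4.43
tool_pos: [0.4175, 0.3271, 0.1232]
tool_rot: [0.001, 0.248, 0.969, 0.001]
contact_force: [-0.7, 0.2, -0.3]
gripper_width: 1.004
[0.38249468 0.26379697 0.26507815]
[0.4148101 0.3243626 0.036    ]
[0.41520967 0.32508972 0.036     ]
[0.41561002 0.32581826 0.036     ]
t 4.48 pos [0.4172 0.327  0.1228] tool delta [ 0.001  -0.0028  0.1178] yaw 2.64
```

View pics/z3b.png

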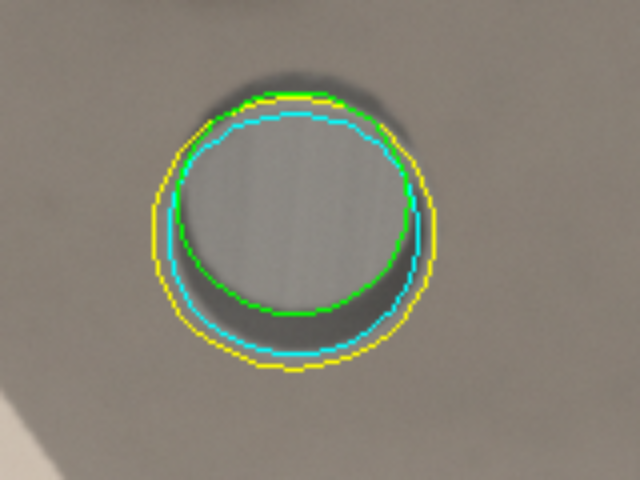

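```bash
python3 -m inch '0.0005 -0.0015 0.02 0 0 0 0;0.0005 -0.0015 0.02 0 0 0 0;0 0 0.02 0 0 0 0;0 0 0.02 0 0 0 0;0 0 0.015 0 0 0 0;0 0 0.01 0 0 0 0;0 0 0.007 0 0 0 0;0 0 0.005 0 0 0 0;0 0 0 0 0 0 0;0 0 0 0 0 0 0'
python3 -m inch '0 0 0 0 0 0 0.2;0 0 0 0 0 0 0.3;0 0 0 0 0 0 0.5;0 0 0 0 0 0 0.7;0 0 0 0 0 0 0.7;0 0 0 0 0 0 0.7;0 0 0 0 0 0 0.7'
python3 - <<'E'
from h import *
im,ci=snap("wrist","w4.png");to(.416,.324,.15)
E
```

```text
time: 5.32
tool_pos: [0.4146, 0.3247, 0.0049]
tool_rot: [0.0, 0.248, 0.969, 0.0]
contact_force: [1.5, -0.2, -0.1]
gripper_width: 1.003
time: 5.9
tool_pos: [0.4152, 0.3251, 0.0058]
tool_rot: [0.001, 0.248, 0.969, 0.001]
contact_force: [0.2, -0.3, 5.7]
gripper_width: 0.64
t 5.95 pos [0.4152 0.3251 0.0058] tool delta [-0.0014 -0.0003 -0.1442] yaw 2.64
```

View pics/w4.png

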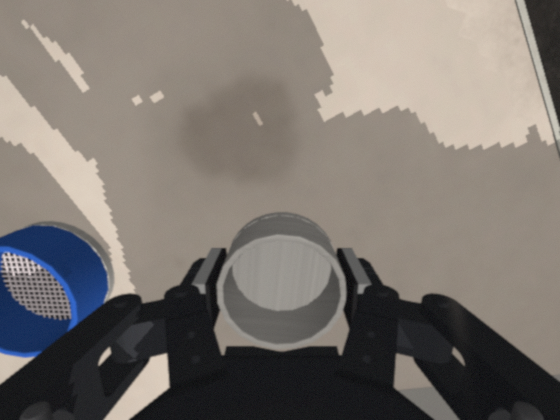

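```bash
python3 -m inch '0 0 -0.01 0 0 0 0.7;0 0 -0.02 0 0 0 0.7;0 0 -0.03 0 0 0 0.7;0 0 -0.03 0 0 0 0.7;0 0 -0.03 0 0 0 0.7;0 0 -0.02 0 0 0 0.7;0 0 -0.01 0 0 0 0.7;0 0 0 0 0 0 0.7;0 0 0 0 0 0 0.7'
cat >> h.py <<'E'
def held(f,u=281,v=289,dz=.031,rin=.025):
    # overlay rim candidate: rim height above TCP dz; print offset in tool frame
    s=state(); im,ci=snap("wrist",f+".png")
    T=np.array(s['tool_pos']); p=px2w(ci,u,v,T[2]+dz); d=rot(s['tool_rot']).T@(p-T)
    print('held offset tool xy',d.round(4),'w',s['gripper_width'])
    for r,c in ((.028,(0,255,255)),(.025,(255,0,255))):
        cv2.polylines(im,[circ(ci,p[0],p[1],p[2],r).round().astype(int)],True,c,1)
    cv2.imwrite('pics/'+f+'z.png',cv2.resize(im[200:380,180:380],None,fx=3,fy=3)); return d
E
python3 - <<'E'
from h import *
held("h1"); to(.557,.004,.15)
E
```

```text
time: 6.7
tool_pos: [0.4138, 0.3242, 0.1538]
tool_rot: [-0.0, 0.248, 0.969, -0.0]
contact_force: [-0.2, 0.4, -1.8]
gripper_width: 0.639
held offset tool xy [-0.0003 -0.0037 -0.031 ] w 0.6391290610850706
t 6.75 pos [0.4132 0.3238 0.1525] tool delta [-0.2799 -0.2113  0.0027] yaw 2.64
```

View pics/h1z.png

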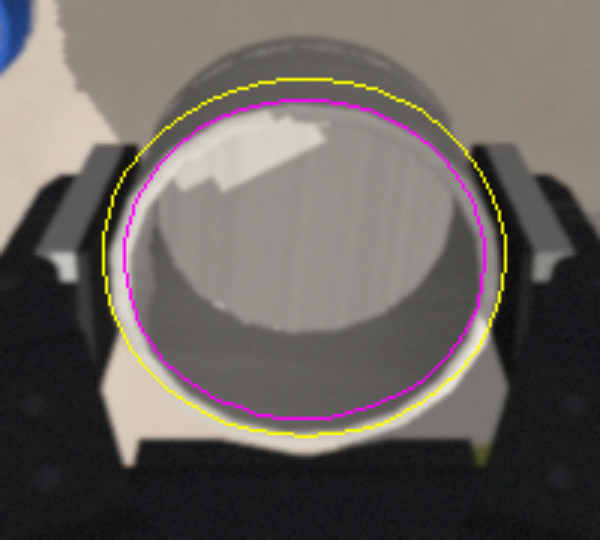

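```bash
python3 -m inch '-0.014 -0.007 0 0 0 0 0.7;-0.028 -0.013 0 0 0 0 0.7;-0.034 -0.016 0 0 0 0 0.7;-0.034 -0.016 0 0 0 0 0.7;-0.034 -0.016 0 0 0 0 0.7;-0.034 -0.016 0 0 0 0 0.7;-0.034 -0.016 0 0 0 0 0.7;-0.034 -0.016 0 0 0 0 0.7;-0.024 -0.01 0 0 0 0 0.7;-0.01 -0.004 0 0 0 0 0.7'
python3 -m inch '0 0 0 0 0 0 0.7;0 0 0 0 0 0 0.7;0 0 0 0 0 0 0.7'
python3 - <<'E'
from h import *
im,ci=snap("wrist","w5.png");to(.557,.004,.15)
E
```

```text
time: 7.58
tool_pos: [0.5974, 0.0727, 0.1513]
tool_rot: [-0.002, 0.25, 0.968, -0.001]
contact_force: [0.1, 0.8, -1.9]
gripper_width: 0.642
time: 7.83
tool_pos: [0.5957, 0.077, 0.153]
tool_rot: [-0.001, 0.248, 0.969, -0.0]
contact_force: [0.1, -0.2, -0.5]
gripper_width: 0.641
t 7.88 pos [0.5959 0.0772 0.1534] tool delta [-0.001  -0.0829  0.0034] yaw 2.642
```

View pics/w5.png

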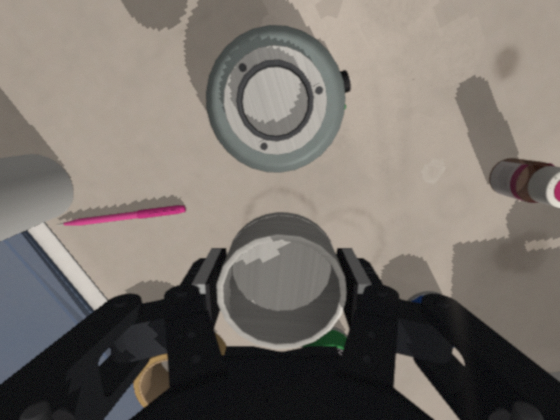

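```bash
cat >> h.py <<'E'
def ov(f,out,items,box,k):
    im=cv2.imread('pics/'+f); ci=items['ci']; x0,y0,x1,y1=box
    z=cv2.resize(im[y0:y1,x0:x1],None,fx=k,fy=k,interpolation=cv2.INTER_CUBIC)
    for (x,y,h,r,c) in items['c']:
        cv2.polylines(z,[((circ(ci,x,y,h,r)-[x0,y0]+.5)*k).round().astype(int)],True,c,1)
    cv2.imwrite('pics/'+out,z)
E
python3 - <<'E'
from h import *
ci=camera_info("wrist"); s=state(); T=s['tool_pos']; Rt=rot(s['tool_rot'])
p=px2w(ci,276,98,.06); print(p, to(p[0],p[1],.15))
q=px2w(ci,281,293,T[2]+.031); print('held',Rt.T@(q-T))
ov('w5.png','z5.png',dict(ci=ci,c=[(p[0],p[1],.06,.029,(0,255,255)),(p[0],p[1],.06,.025,(255,0,255)),(q[0],q[1],q[2],.028,(0,255,255)),(q[0],q[1],q[2],.025,(255,0,255))]),(180,10,380,380),2)
E
```

```text
t 7.88 pos [0.5959 0.0772 0.1534] tool delta [-0.0037 -0.0867  0.0034] yaw 2.642
[ 0.55760083 -0.00066822  0.06      ] [-0.00373108 -0.08668862  0.00344662]
held [-0.00027384 -0.00181185 -0.03099969]
```

View pics/z5.png

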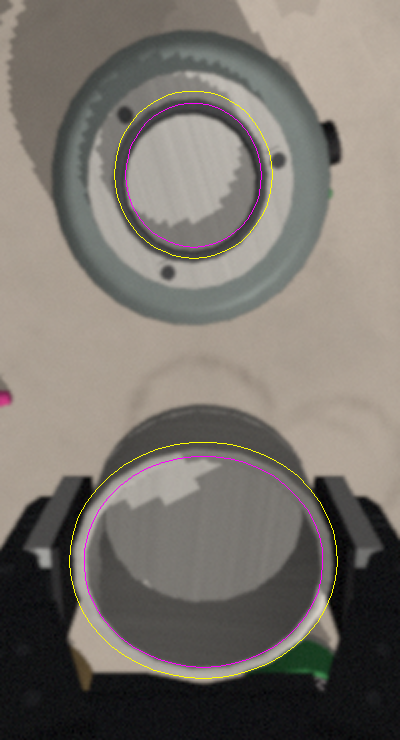

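Run:
```python
from h import *
for n,b in (("scene",(250,180,330,240)),("side",(220,180,300,245))):
    ci=camera_info(n); x,y=.5575,.002
    ov(n+'0.png','zz_%s.png'%n,dict(ci=ci,c=[(x,y,.06,.029,(0,255,255)),(x,y,.06,.025,(255,0,255)),(x,y,.05,.04,(0,255,0))]),b,8)
a=cv2.imread('pics/zz_scene.png');b=cv2.imread('pics/zz_side.png');h=480
cv2.imwrite('pics/zz.png',cv2.resize(np.hstack([a[:480],b[:480]]),(1,1)) if 0 else cv2.resize(np.hstack([a[:480],b[:480]]),(800,300)))
```

```text
(no output)
```

View pics/zz_scene.png

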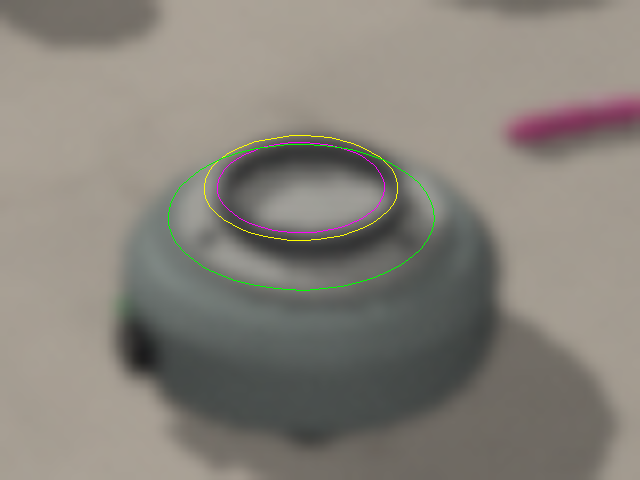

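View pics/zz_side.png

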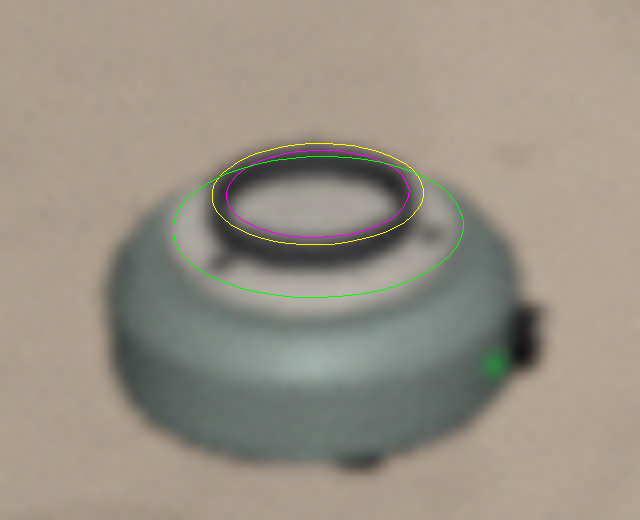

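Run:
```python
from h import *
for n,d in (("scene",(.75,.4)),("side",(-.6,.8))):
    ci=camera_info(n); q=w2px(ci,[.5575,.002,.06])+d; print(n,px2w(ci,*q,.06))
```

```text
scene [ 5.57649165e-01 -5.18857578e-04  6.00000000e-02]
side [0.55866431 0.00566682 0.06      ]
```

Run:
```python
from h import *
to(.5585,.004,.085)
```

```text
t 7.88 pos [0.5959 0.0772 0.1534] tool delta [-0.0024 -0.0821  0.0684] yaw 2.642
```

```bash
python3 -m inch '-0.001 -0.01 0 0 0 0 0.7;-0.001 -0.02 0 0 0 0 0.7;0 -0.025 0 0 0 0 0.7;0 -0.017 0 0 0 0 0.7;0 -0.01 0.01 0 0 0 0.7;0 0 0.02 0 0 0 0.7;0 0 0.02 0 0 0 0.7;0 0 0.013 0 0 0 0.7;0 0 0.004 0 0 0 0.7;0 0 0 0 0 0 0.7'
python3 -m inch '0 0 0 0 0 0 0.7;0 0 0 0 0 0 0.7'
python3 - <<'E'
from h import *
to(.5585,.004,.06)
for n,b in (("scene",(230,150,350,240)),("side",(200,150,320,245))):
    im,ci=snap(n,'p_%s.png'%n)
    s=state();T=s['tool_pos']; Rt=rot(s['tool_rot']); p=T+Rt@[0,-.0015,0]; z0=T[2]-.0055
    ov('p_%s.png'%n,'pz_%s.png'%n,dict(ci=ci,c=[(.558,.003,.06,.029,(0,255,255)),(p[0],p[1],z0+.036,.028,(255,0,255)),(p[0],p[1],z0+.006,.028,(255,255,0))]),b,6)
E
```

```text
time: 8.72
tool_pos: [0.5581, 0.0035, 0.0854]
tool_rot: [-0.002, 0.248, 0.969, -0.0]
contact_force: [-0.3, -1.2, -0.9]
gripper_width: 0.641
time: 8.88
tool_pos: [0.5604, 0.003, 0.0886]
tool_rot: [0.001, 0.248, 0.969, 0.0]
contact_force: [0.3, -0.7, -0.8]
gripper_width: 0.64
t 8.88 pos [0.5604 0.003  0.0886] tool delta [ 0.0022 -0.0001  0.0286] yaw 2.64
```

View pics/pz_scene.png

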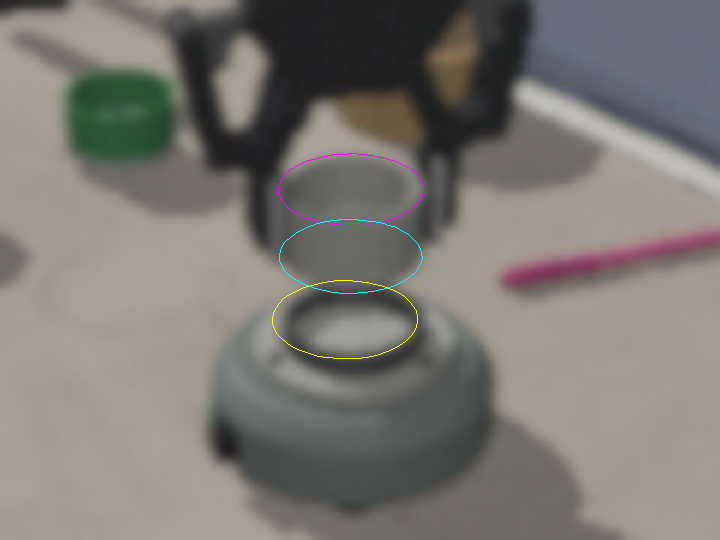

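View pics/pz_side.png

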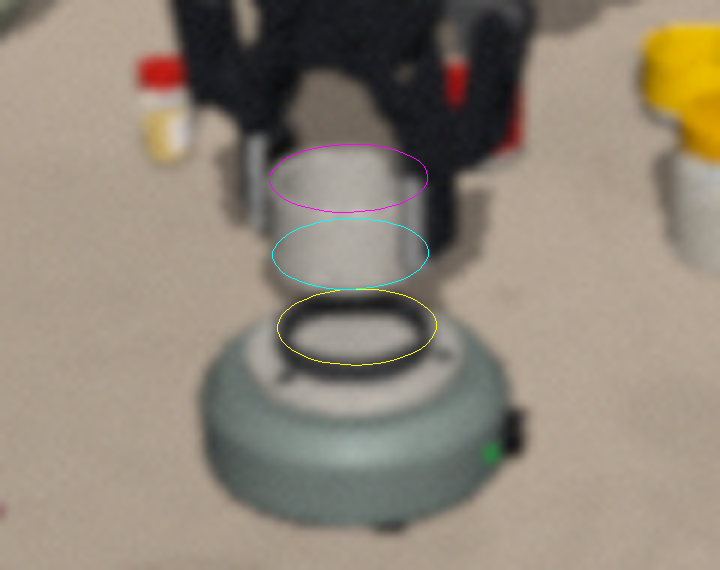

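Run:
```python
from h import *
from scipy.optimize import least_squares
def f(p):
    r=[]
    for n,d in (("scene",(1.6,1.6)),("side",(-.2,1.2))):
        ci=camera_info(n); r+=list(w2px(ci,p)-w2px(ci,[.558,.003,.06])-d)
    return r
s=least_squares(f,[.558,.003,.06]);print(s.x,s.fun)
im=cv2.imread('pics/p_scene.png');cv2.imwrite('pics/q1.png',cv2.resize(im[165:225,260:320],None,fx=9,fy=9,interpolation=cv2.INTER_LANCZOS4))
im=cv2.imread('pics/p_side.png');cv2.imwrite('pics/q2.png',cv2.resize(im[165:225,230:290],None,fx=9,fy=9,interpolation=cv2.INTER_LANCZOS4))
```

```text
[ 5.59279903e-01 -2.57402592e-04  5.57398791e-02] [-0.29427896  0.24691372 -0.28242282 -0.21054776]
```

View pics/q1.png

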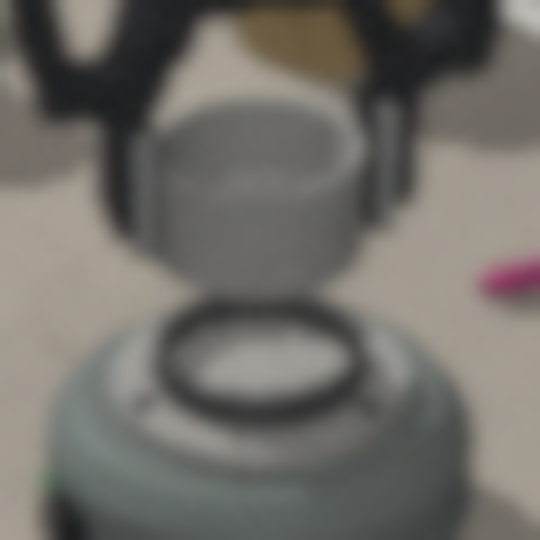

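View pics/q2.png

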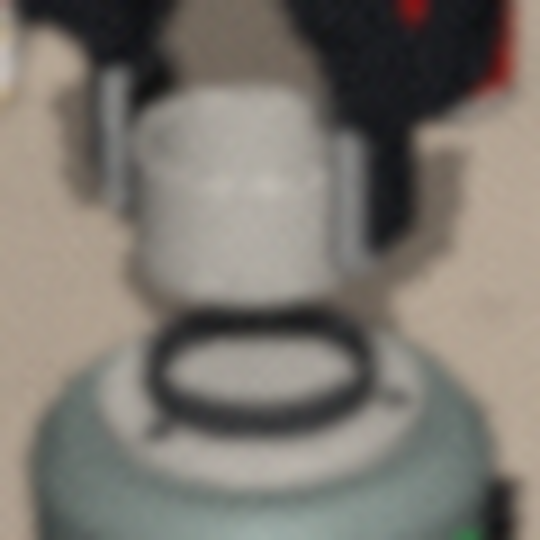

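```bash
python3 -m inch '0 -0.001 0 0 0 0 0.7;0 0 0.008 0 0 0 0.7;0 0 0.006 0 0 0 0.7;0 0 0.004 0 0 0 0.7;0 0 0.003 0 0 0 0.7;0 0 0.002 0 0 0 0.7;0 0 0 0 0 0 0.7'
python3 - <<'E'
from h import *
s=state();to(.559,.003,.0595);print(s['contact_force'],s['ft_torque'])
E
```

```text
time: 9.57
tool_pos: [0.5584, 0.0021, 0.0634]
tool_rot: [-0.001, 0.248, 0.969, -0.0]
contact_force: [0.2, -0.2, -0.0]
gripper_width: 0.639
t 9.57 pos [0.5584 0.0021 0.0634] tool delta [-0.0001  0.001   0.0039] yaw 2.64
[ 0.17552287 -0.19869123 -0.04866148] [-0.01991925  0.00877039  0.03732104]
```

```bash
python3 -m inch '0 0 0.002 0 0 0 0.7;0 0 0.001 0 0 0 0.7;0 0 0.001 0 0 0 0.7;0 0 0 0 0 0 0.7'
python3 -m inch '0 0 0.001 0 0 0 0.7;0 0 0 0 0 0 0.7;0 0 0 0 0 0 0.7'
```

```text
time: 9.9
tool_pos: [0.5589, 0.0021, 0.0602]
tool_rot: [-0.0, 0.248, 0.969, -0.0]
contact_force: [-0.6, -0.2, -1.2]
gripper_width: 0.642
time: 10.15
tool_pos: [0.5592, 0.002, 0.0598]
tool_rot: [0.0, 0.248, 0.969, 0.0]
contact_force: [-1.1, -0.1, 2.6]
gripper_width: 0.643
```

```bash
python3 -m inch '0 0 0.0005 0 0 0 0.7;0 0 0 0 0 0 0.6;0 0 0 0 0 0 0.4;0 0 0 0 0 0 0.2;0 0 0 0 0 0 0;0 0 0 0 0 0 0;0 0 0 0 0 0 0'
python3 -m inch '0 0 -0.02 0 0 0 0;0 0 -0.03 0 0 0 0;0 0 -0.03 0 0 0 0;0 0.02 -0.03 0 0 0 0;0 0.03 -0.01 0 0 0 0;0 0.02 0 0 0 0 0;0 0.01 0 0 0 0 0;0 0 0 0 0 0 0;0 0 0 0 0 0 0'
python3 - <<'E'
from h import *
im,ci=snap("wrist","w6.png");to(.519,.274,.15)
im,ci=snap("side","s6.png");cv2.imwrite('pics/s6z.png',cv2.resize(im[140:240,200:320],None,fx=5,fy=5,interpolation=cv2.INTER_CUBIC))
E
```

```text
time: 10.73
tool_pos: [0.5589, 0.0021, 0.0585]
tool_rot: [-0.0, 0.248, 0.969, 0.0]
contact_force: [0.0, -0.8, 0.0]
gripper_width: 0.999
time: 11.48
tool_pos: [0.5966, 0.0721, 0.1774]
tool_rot: [-0.001, 0.248, 0.969, -0.001]
contact_force: [-1.1, -0.8, -0.4]
gripper_width: 0.999
t 11.53 pos [0.5964 0.0716 0.1773] tool delta [0.1652 0.1402 0.0274] yaw 2.64
```

View pics/w6.png

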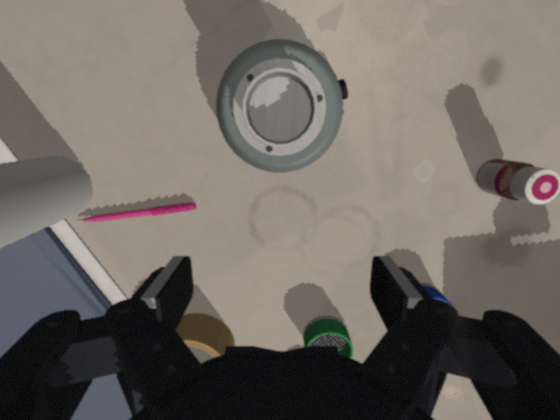

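View pics/s6z.png

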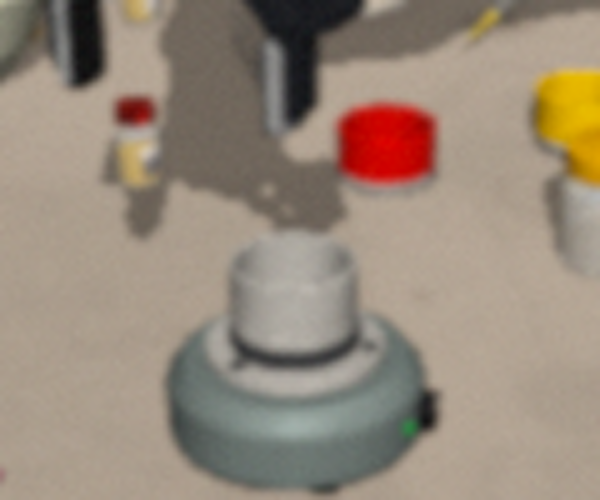

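```bash
python3 -m inch '0.008 0.007 0 0 0 0 0;0.018 0.015 0 0 0 0 0;0.022 0.019 0 0 0 0 0;0.022 0.019 0 0 0 0 0;0.022 0.019 0 0 0 0 0;0.022 0.019 0 0 0 0 0;0.022 0.019 0.01 0 0 0 0;0.018 0.015 0.02 0 0 0 0;0.01 0.008 0.02 0 0 0 0;0 0 0.005 0 0 0 0'
python3 -m inch '0 0 0 0 0 0 0;0 0 0 0 0 0 0;0 0 0 0 0 0 0'
python3 - <<'E'
from h import *
im,ci=snap("wrist","w7.png");to(.518,.2735,.12)
q=w2px(ci,[.518,.2735,.036]); print(q)
ov('w7.png','w7z.png',dict(ci=ci,c=[(.518,.2735,.036,.028,(0,255,255)),(.518,.2735,.036,.025,(255,0,255))]),(180,120,380,300),3.5)
E
```

```text
time: 12.42
tool_pos: [0.5172, 0.2749, 0.1198]
tool_rot: [-0.003, 0.247, 0.969, -0.002]
contact_force: [-1.5, -0.6, -1.4]
gripper_width: 1.003
time: 12.67
tool_pos: [0.5221, 0.2732, 0.1253]
tool_rot: [0.001, 0.249, 0.969, 0.001]
contact_force: [-0.2, -0.1, 0.6]
gripper_width: 0.999
t 12.72 pos [0.5223 0.2732 0.1255] tool delta [ 0.0039 -0.0018  0.0055] yaw 2.639
[286.3879927  209.75286642]
```

View pics/w7z.png

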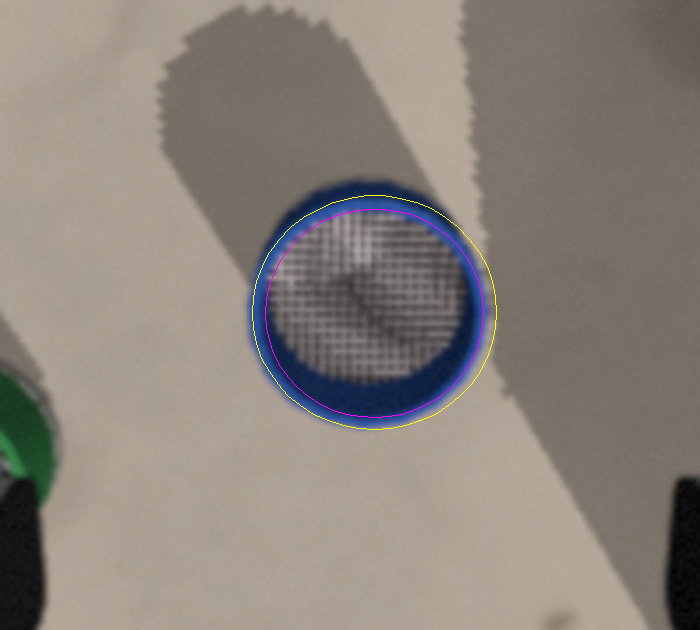

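```bash
python3 -m inch '0.001 -0.001 0.02 0 0 0 0;0.0015 -0.0005 0.02 0 0 0 0;0 0 0.02 0 0 0 0;0 0 0.02 0 0 0 0;0 0 0.018 0 0 0 0;0 0 0.01 0 0 0 0;0 0 0.007 0 0 0 0;0 0 0.005 0 0 0 0;0 0 0 0 0 0 0;0 0 0 0 0 0 0'
python3 -m inch '0 0 0 0 0 0 0.2;0 0 0 0 0 0 0.3;0 0 0 0 0 0 0.5;0 0 0 0 0 0 0.7;0 0 0 0 0 0 0.7;0 0 0 0 0 0 0.7;0 0 0 0 0 0 0.7'
python3 -m inch '0 0 -0.01 0 0 0 0.7;0 0 -0.02 0 0 0 0.7;0 0 -0.03 0 0 0 0.7;0 0 -0.03 0 0 0 0.7;0 0 -0.03 0 0 0 0.7;0 0 -0.02 0 0 0 0.7;0 0 -0.02 0 0 0 0.7;0 0 -0.01 0 0 0 0.7;0 0 0 0 0 0 0.7;0 0 0 0 0 0 0.7'
python3 - <<'E'
from h import *
held("h2",281,293); to(.559,.002,.15)
E
```

```text
time: 13.55
tool_pos: [0.5188, 0.2738, 0.0047]
tool_rot: [0.001, 0.248, 0.969, 0.0]
contact_force: [-1.0, 0.6, -0.8]
gripper_width: 0.999
time: 14.13
tool_pos: [0.5192, 0.2742, 0.0054]
tool_rot: [0.001, 0.248, 0.969, 0.001]
contact_force: [-1.3, 0.4, 5.7]
gripper_width: 0.642
time: 14.97
tool_pos: [0.5179, 0.2736, 0.1736]
tool_rot: [0.0, 0.248, 0.969, -0.0]
contact_force: [-0.8, 0.5, -1.5]
gripper_width: 0.648
held offset tool xy [-0.0003 -0.0018 -0.031 ] w 0.6480553756259169
t 15.02 pos [0.5172 0.2734 0.1723] tool delta [-0.1672 -0.2179  0.0224] yaw 2.64
```

View pics/h2z.png

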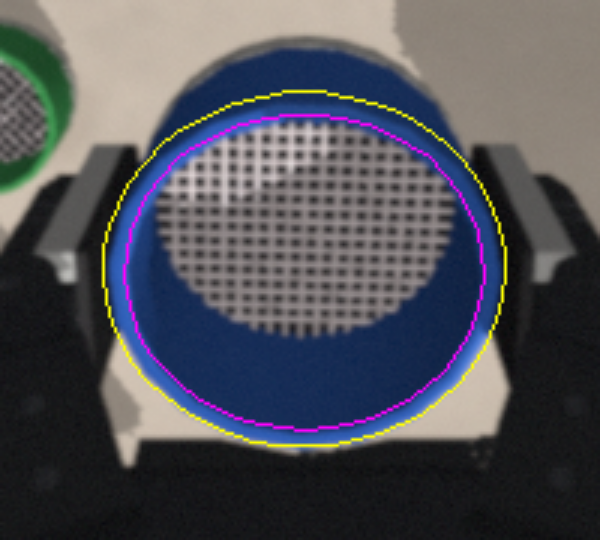

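```bash
python3 -m inch '-0.009 -0.012 0 0 0 0 0.7;-0.018 -0.024 0 0 0 0 0.7;-0.022 -0.029 0 0 0 0 0.7;-0.022 -0.029 0 0 0 0 0.7;-0.022 -0.029 0 0 0 0 0.7;-0.022 -0.029 0 0 0 0 0.7;-0.022 -0.029 0 0 0 0 0.7;-0.018 -0.021 0 0 0 0 0.7;-0.009 -0.011 0.01 0 0 0 0.7;-0.003 -0.005 0.02 0 0 0 0.7'
python3 -m inch '0 0 0.02 0 0 0 0.7;0 0 0.01 0 0 0 0.7;0 0 0 0 0 0 0.7;0 0 0 0 0 0 0.7;0 0 0 0 0 0 0.7'
python3 - <<'E'
from h import *
to(.559,.002,.0895)
for n,b in (("scene",(230,120,350,240)),("side",(200,130,320,245))):
    im,ci=snap(n,'b_%s.png'%n)
    s=state();T=s['tool_pos']; Rt=rot(s['tool_rot']); p=T+Rt@[0,-.0015,0]; z0=T[2]-.0055
    ov('b_%s.png'%n,'bz_%s.png'%n,dict(ci=ci,c=[(.5585,.0008,.09,.028,(0,255,255)),(p[0],p[1],z0+.036,.028,(255,0,255)),(p[0],p[1],z0+.006,.028,(255,255,0))]),b,5)
a=cv2.imread('pics/bz_scene.png');c=cv2.imread('pics/bz_side.png')
cv2.imwrite('pics/bz.png',cv2.resize(np.hstack([a[:570],c[:570]]),(800,380)))
E
```

```text
time: 15.85
tool_pos: [0.561, -0.0, 0.1441]
tool_rot: [0.001, 0.25, 0.968, 0.0]
contact_force: [1.0, 0.1, -0.6]
gripper_width: 0.647
time: 16.27
tool_pos: [0.56, 0.0028, 0.1143]
tool_rot: [0.0, 0.248, 0.969, 0.0]
contact_force: [-0.5, -0.5, -0.9]
gripper_width: 0.645
t 16.27 pos [0.56   0.0028 0.1143] tool delta [ 0.0005 -0.0012  0.0248] yaw 2.641
```

View pics/bz.png

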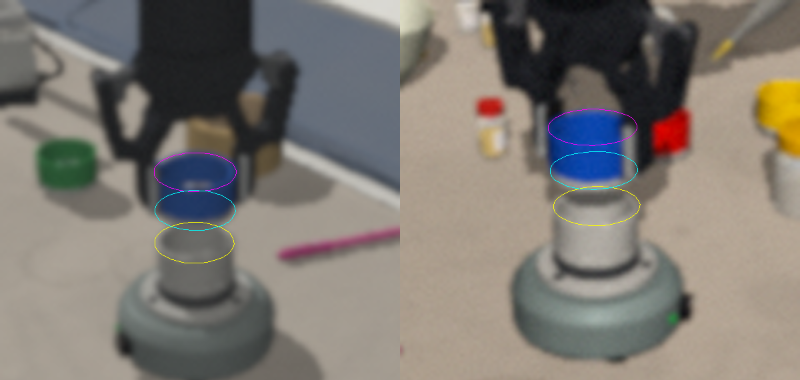

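```bash
python3 -m inch '0.0005 -0.001 0.004 0 0 0 0.7;0 0 0.006 0 0 0 0.7;0 0 0.004 0 0 0 0.7;0 0 0.003 0 0 0 0.7;0 0 0.002 0 0 0 0.7;0 0 0.001 0 0 0 0.7;0 0 0 0 0 0 0.7;0 0 0 0 0 0 0.7'
```

```text
time: 17.03
tool_pos: [0.5588, 0.0016, 0.0938]
tool_rot: [-0.0, 0.248, 0.969, 0.0]
contact_force: [0.1, -0.5, -1.4]
gripper_width: 0.645
```

```bash
python3 -m inch '0 0 0.001 0 0 0 0.7;0 0 0.001 0 0 0 0.7;0 0 0.001 0 0 0 0.7;0 0 0.001 0 0 0 0.7;0 0 0 0 0 0 0.7;0 0 0 0 0 0 0.7'
```

```text
time: 17.53
tool_pos: [0.5586, 0.0017, 0.0897]
tool_rot: [-0.0, 0.248, 0.969, 0.0]
contact_force: [-0.3, -0.3, -0.5]
gripper_width: 0.648
```

```bash
python3 -m inch '0 0 0.0007 0 0 0 0.7;0 0 0.0005 0 0 0 0.7;0 0 0 0 0 0 0.7;0 0 0 0 0 0 0.7'
```

```text
time: 17.87
tool_pos: [0.5589, 0.0016, 0.0894]
tool_rot: [0.0, 0.248, 0.969, -0.0]
contact_force: [-3.4, 1.2, 6.2]
gripper_width: 0.646
```

```bash
python3 -m inch '0 0 0 0 0 0 0.6;0 0 0 0 0 0 0.4;0 0 0 0 0 0 0.2;0 0 0 0 0 0 0;0 0 0 0 0 0 0;0 0 0 0 0 0 0'
python3 -m inch '0 0 -0.02 0 0 0 0;0 0 -0.03 0 0 0 0;0 0 -0.03 0 0 0 0;0 0.02 -0.03 0 0 0 0;0 0.03 -0.01 0 0 0 0;0 0.02 0 0 0 0 0;0 0.01 0 0 0 0 0;0 0 0 0 0 0 0;0 0 0 0 0 0 0'
python3 - <<'E'
from h import *
im,ci=snap("wrist","w8.png");to(.409,-.315,.15)
im,ci=snap("side","s8.png");cv2.imwrite('pics/s8z.png',cv2.resize(im[130:240,200:340],None,fx=5,fy=5,interpolation=cv2.INTER_CUBIC))
E
```

```text
time: 18.37
tool_pos: [0.5586, 0.0017, 0.0883]
tool_rot: [-0.0, 0.248, 0.969, 0.0]
contact_force: [-0.0, -0.4, -0.1]
gripper_width: 0.997
time: 19.12
tool_pos: [0.5964, 0.0717, 0.2072]
tool_rot: [-0.001, 0.248, 0.969, -0.001]
contact_force: [-0.8, -0.3, -0.2]
gripper_width: 1.0
t 19.17 pos [0.5963 0.0712 0.2071] tool delta [-0.0217 -0.4286  0.0578] yaw 2.64
```

View pics/w8.png

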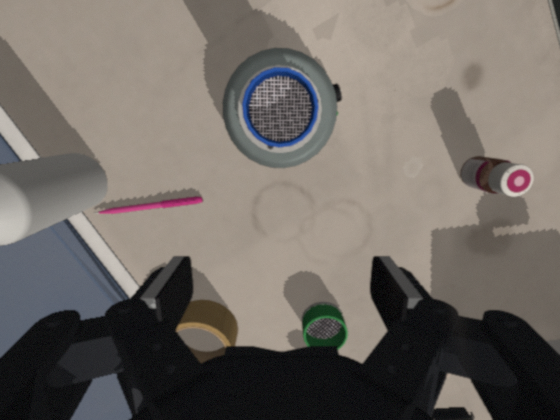

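View pics/s8z.png

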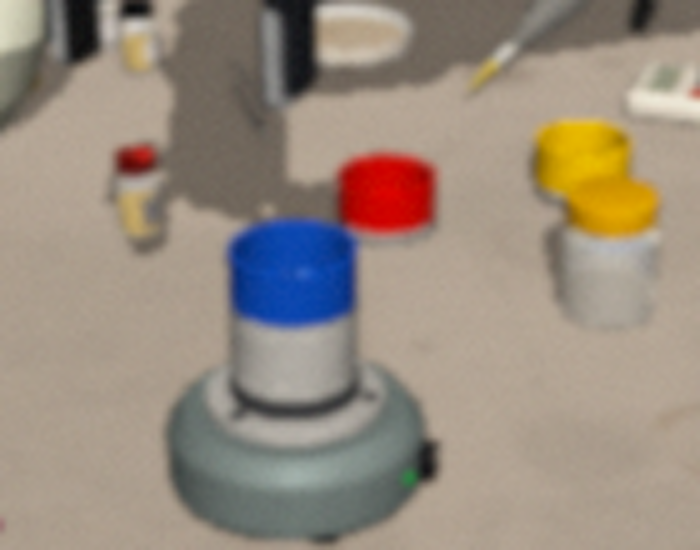

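```bash
python3 -m inch '0 0 0 0 0 0.12 0;0 0 0 0 0 0.12 0;0 0 0 0 0 0.12 0;0 0 0 0 0 0.12 0;0 0 0 0 0 0.12 0;0 0 0 0 0 0 0'
python3 - <<'E'
from h import *
to(.409,-.312,.2)
E
```

```text
time: 19.72
tool_pos: [0.5965, 0.0707, 0.2079]
tool_rot: [-0.0, 0.525, 0.851, -0.0]
contact_force: [-1.1, 0.6, -0.1]
gripper_width: 0.996
t 19.72 pos [0.5965 0.0707 0.2079] tool delta [-0.2576 -0.3395  0.0082] yaw 2.037
```

```bash
python3 -m inch '-0.006 -0.008 0 0 0 0 0;-0.014 -0.018 0 0 0 0 0;-0.02 -0.026 0 0 0 0 0;-0.021 -0.028 0 0 0 0 0;-0.021 -0.028 0 0 0 0 0;-0.021 -0.028 0 0 0 0 0;-0.021 -0.028 0 0 0 0 0;-0.021 -0.028 0 0 0 0 0;-0.021 -0.028 0 0 0 0 0;-0.021 -0.028 0 0 0 0 0' >/dev/null
python3 -m inch '-0.021 -0.028 0 0 0 0 0;-0.02 -0.027 0 0 0 0 0;-0.016 -0.02 0 0 0 0 0;-0.009 -0.011 0.01 0 0 0 0;-0.004 -0.005 0.02 0 0 0 0;0 0 0.02 0 0 0 0;0 0 0.01 0 0 0 0;0 0 0 0 0 0 0;0 0 0 0 0 0 0;0 0 0 0 0 0 0'
python3 - <<'E'
from h import *
im,ci=snap("wrist","w9.png");to(.409,-.312,.12)
E
```

```text
time: 21.38
tool_pos: [0.4114, -0.3111, 0.1498]
tool_rot: [0.001, 0.523, 0.852, -0.0]
contact_force: [-0.3, 0.2, 0.8]
gripper_width: 1.0
t 21.43 pos [ 0.4117 -0.3112  0.1502] tool delta [ 0.0006 -0.0028  0.0302] yaw 2.041
```

View pics/w9.png

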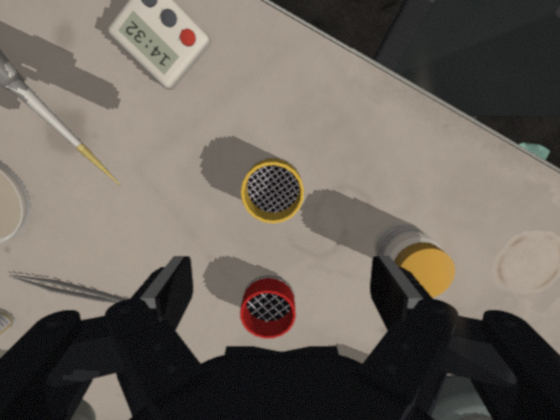

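Run:
```python
from h import *
ci=camera_info("wrist"); p=px2w(ci,272.5,192.5,.036);r=px2w(ci,268,307,.036);j=px2w(ci,425,270,.066); print(p,r,j); to(p[0],p[1],.005)
ov('w9.png','w9z.png',dict(ci=ci,c=[(p[0],p[1],.036,.028,(0,0,255)),(p[0],p[1],.036,.025,(255,0,255)),(r[0],r[1],.036,.028,(0,255,255))]),(200,150,350,350),3)
```

```text
[ 0.40702157 -0.32332831  0.036     ] [ 0.51259321 -0.27594921  0.036     ] [ 0.40214498 -0.1830345   0.066     ]
t 21.43 pos [ 0.4117 -0.3112  0.1502] tool delta [-0.0084 -0.0097  0.1452] yaw 2.041
```

View pics/w9z.png

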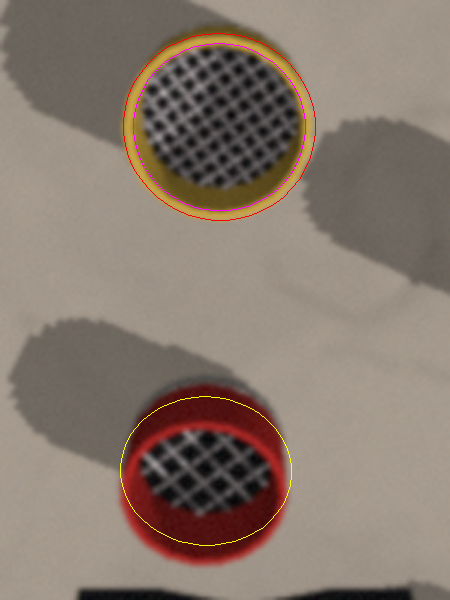

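```bash
python3 -m inch '-0.004 -0.005 0.02 0 0 0 0;-0.004 -0.0045 0.025 0 0 0 0;0 0 0.025 0 0 0 0;0 0 0.025 0 0 0 0;0 0 0.02 0 0 0 0;0 0 0.015 0 0 0 0;0 0 0.01 0 0 0 0;0 0 0.005 0 0 0 0;0 0 0 0 0 0 0;0 0 0 0 0 0 0'
python3 - <<'E'
from h import *
to(.407,-.323,.005); snap("wrist","w10.png")
E
```

```text
time: 22.27
tool_pos: [0.4069, -0.3228, 0.0047]
tool_rot: [0.001, 0.523, 0.852, -0.0]
contact_force: [0.2, -0.2, -0.2]
gripper_width: 0.999
t 22.27 pos [ 0.4069 -0.3228  0.0047] tool delta [-0.0002 -0.     -0.0003] yaw 2.04
```

View pics/w10.png

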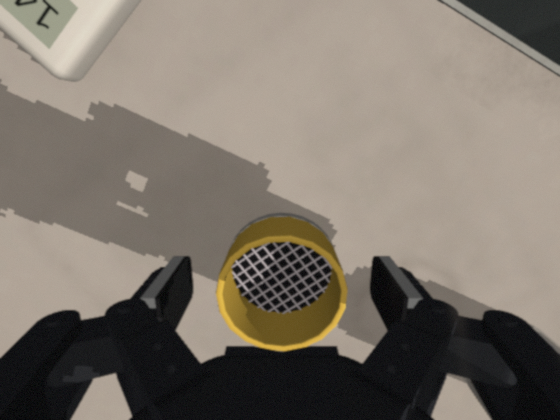

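Yellow rim sits centred between the fingers at (282,293), same place as the previous pieces. Close and lift.

```bash
python3 -m inch '0 0 0 0 0 0 0.2;0 0 0 0 0 0 0.3;0 0 0 0 0 0 0.5;0 0 0 0 0 0 0.7;0 0 0 0 0 0 0.7;0 0 0 0 0 0 0.7;0 0 0 0 0 0 0.7'
python3 -m inch '0 0 -0.01 0 0 0 0.7;0 0 -0.02 0 0 0 0.7;0 0 -0.03 0 0 0 0.7;0 0 -0.03 0 0 0 0.7;0 0 -0.03 0 0 0 0.7;0 0 -0.03 0 0 0 0.7;0 0 -0.02 0 0 0 0.7;0 0 -0.02 0 0 0 0.7;0 0 -0.01 0 0 0 0.7;0 0 0 0 0 0 0.7'
python3 - <<'E'
from h import *
held("h3",281,293); to(.5588,.0018,.2)
E
```

```text
time: 22.9
tool_pos: [0.407, -0.3231, 0.0049]
tool_rot: [0.001, 0.523, 0.852, -0.0]
contact_force: [-0.2, -0.3, 5.5]
gripper_width: 0.628
time: 23.73
tool_pos: [0.407, -0.323, 0.2065]
tool_rot: [0.002, 0.523, 0.852, -0.001]
contact_force: [0.2, -0.7, -1.3]
gripper_width: 0.628
held offset tool xy [-0.0008 -0.0016 -0.031 ] w 0.6284948742888942
t 23.78 pos [ 0.4064 -0.3224  0.2044] tool delta [0.2202 0.2825 0.0042] yaw 2.04
```

View pics/h3z.png

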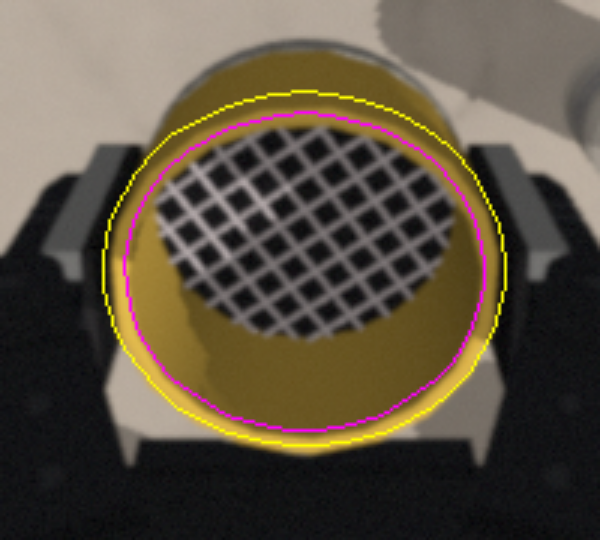

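```bash
python3 -m inch '0.006 0.008 0 0 0 0 0.7;0.014 0.018 0 0 0 0 0.7;0.02 0.026 0 0 0 0 0.7;0.021 0.027 0 0 0 0 0.7;0.021 0.027 0 0 0 0 0.7;0.021 0.027 0 0 0 0 0.7;0.021 0.027 0 0 0 0 0.7;0.021 0.027 0 0 0 0 0.7;0.021 0.027 0 0 0 0 0.7;0.021 0.027 0 0 0 0 0.7' >/dev/null
python3 -m inch '0.018 0.022 0 0 0 0 0.7;0.01 0.013 0.01 0 0 0 0.7;0.005 0.006 0.015 0 0 0 0.7;0 0 0.02 0 0 0 0.7;0 0 0.01 0 0 0 0.7;0 0 0 0 0 0 0.7;0 0 0 0 0 0 0.7;0 0 0 0 0 0 0.7'
python3 - <<'E'
from h import *
to(.559,.0015,.1195)
for n,b in (("scene",(230,120,350,240)),("side",(200,110,320,245))):
    im,ci=snap(n,'y_%s.png'%n)
    s=state();T=s['tool_pos']; Rt=rot(s['tool_rot']); p=T+Rt@[0,-.001,0]; z0=T[2]-.0055
    ov('y_%s.png'%n,'yz_%s.png'%n,dict(ci=ci,c=[(.5585,.0008,.12,.028,(0,255,255)),(p[0],p[1],z0+.036,.028,(255,0,255)),(p[0],p[1],z0+.006,.028,(255,255,0))]),b,5)
a=cv2.imread('pics/yz_scene.png');c=cv2.imread('pics/yz_side.png')
cv2.imwrite('pics/yz.png',cv2.resize(np.hstack([a[:570],c[:570]]),(800,380)))
E
```

```text
time: 25.28
tool_pos: [0.5584, 0.0014, 0.149]
tool_rot: [0.0, 0.524, 0.852, 0.0]
contact_force: [-0.1, 0.3, -1.5]
gripper_width: 0.628
t 25.28 pos [0.5584 0.0014 0.149 ] tool delta [-0.0002  0.0006  0.0295] yaw 2.039
```

View pics/yz.png

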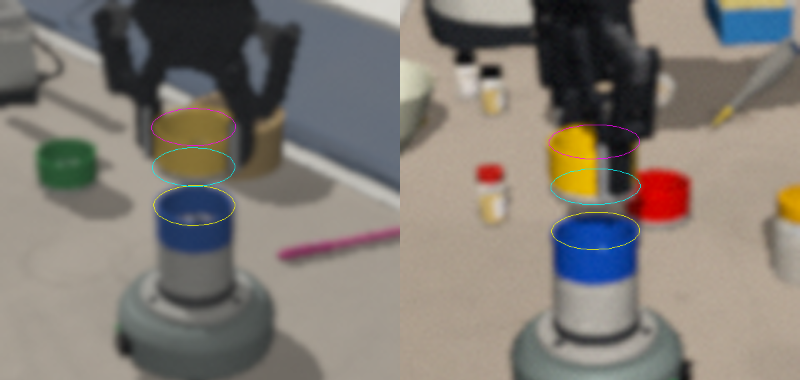

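```bash
python3 -m inch '0 0.0005 0.008 0 0 0 0.7;0 0 0.007 0 0 0 0.7;0 0 0.005 0 0 0 0.7;0 0 0.003 0 0 0 0.7;0 0 0.002 0 0 0 0.7;0 0 0.001 0 0 0 0.7;0 0 0 0 0 0 0.7;0 0 0 0 0 0 0.7'
```

```text
time: 26.05
tool_pos: [0.5588, 0.0018, 0.1227]
tool_rot: [0.0, 0.523, 0.852, 0.0]
contact_force: [0.1, 0.4, -1.1]
gripper_width: 0.63
```

```bash
python3 -m inch '0 0 0.001 0 0 0 0.7;0 0 0.001 0 0 0 0.7;0 0 0.001 0 0 0 0.7;0 0 0 0 0 0 0.7;0 0 0 0 0 0 0.7'
```

```text
time: 26.47
tool_pos: [0.5586, 0.0018, 0.1195]
tool_rot: [-0.0, 0.523, 0.852, -0.0]
contact_force: [0.8, -0.3, -1.6]
gripper_width: 0.631
```

```bash
python3 -m inch '0 0 0.0007 0 0 0 0.7;0 0 0.0007 0 0 0 0.7;0 0 0 0 0 0 0.7;0 0 0 0 0 0 0.7'
```

```text
time: 26.8
tool_pos: [0.5589, 0.0017, 0.1189]
tool_rot: [0.0, 0.523, 0.852, 0.0]
contact_force: [-2.1, 0.1, 3.2]
gripper_width: 0.626
```

```bash
python3 -m inch '0 0 0.0003 0 0 0 0.6;0 0 0 0 0 0 0.4;0 0 0 0 0 0 0.2;0 0 0 0 0 0 0;0 0 0 0 0 0 0;0 0 0 0 0 0 0'
python3 -m inch '0 0 -0.02 0 0 0 0;0 0 -0.03 0 0 0 0;0 0 -0.03 0 0 0 0;0 0 -0.02 0 0 0 0;0 0 0 0 0 0 0;0 0 0 0 0 0 0;0 0 0 0 0 0 0'
python3 - <<'E'
from h import *
to(.519,-.262,.22)
im,ci=snap("side","s11.png");cv2.imwrite('pics/s11z.png',cv2.resize(im[110:240,200:340],None,fx=4.5,fy=4.5,interpolation=cv2.INTER_CUBIC))
E
```

```text
time: 27.3
tool_pos: [0.5585, 0.0018, 0.1175]
tool_rot: [-0.0, 0.523, 0.852, -0.0]
contact_force: [0.2, -0.2, 0.8]
gripper_width: 0.999
time: 27.88
tool_pos: [0.5581, 0.0019, 0.2166]
tool_rot: [-0.001, 0.523, 0.852, -0.0]
contact_force: [-0.9, -0.8, -0.1]
gripper_width: 0.999
t 27.88 pos [0.5581 0.0019 0.2166] tool delta [-0.2177 -0.1542 -0.0034] yaw 2.04
```

View pics/s11z.png

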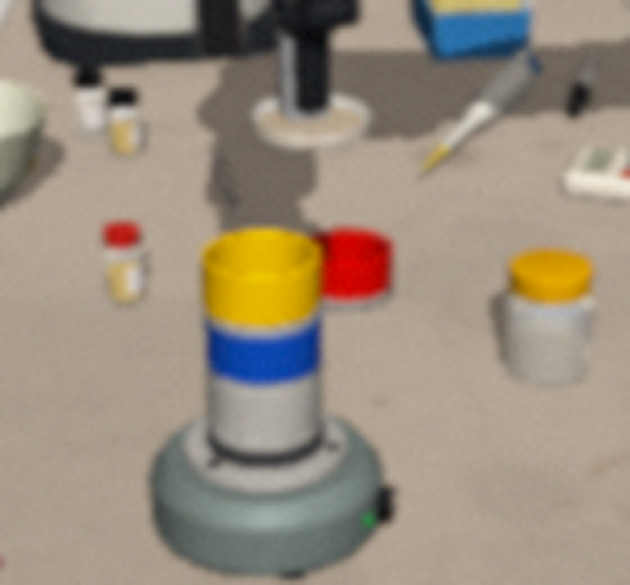

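```bash
python3 -m inch '-0.01 -0.007 -0.01 0 0 0 0;-0.022 -0.016 0 0 0 0 0;-0.028 -0.02 0 0 0 0 0;-0.028 -0.02 0 0 0 0 0;-0.028 -0.02 0 0 0 0 0;-0.028 -0.02 0 0 0 0 0;-0.028 -0.02 0 0 0 0 0;-0.024 -0.017 0.01 0 0 0 0;-0.015 -0.01 0.02 0 0 0 0;-0.007 -0.004 0.03 0 0 0 0'
python3 -m inch '0 0 0.02 0 0 0 0;0 0 0 0 0 0 0;0 0 0 0 0 0 0;0 0 0 0 0 0 0'
python3 - <<'E'
from h import *
im,ci=snap("wrist","w12.png");to(.519,-.262,.15)
E
```

```text
time: 28.77
tool_pos: [0.5202, -0.2668, 0.1702]
tool_rot: [0.003, 0.525, 0.851, -0.001]
contact_force: [0.1, -0.5, 1.1]
gripper_width: 0.997
time: 29.1
tool_pos: [0.5202, -0.2627, 0.1491]
tool_rot: [0.001, 0.523, 0.852, -0.0]
contact_force: [0.2, 0.3, 0.9]
gripper_width: 1.001
t 29.15 pos [ 0.5208 -0.2628  0.1499] tool delta [ 0.0015 -0.0012 -0.0001] yaw 2.04
```

View pics/w12.png

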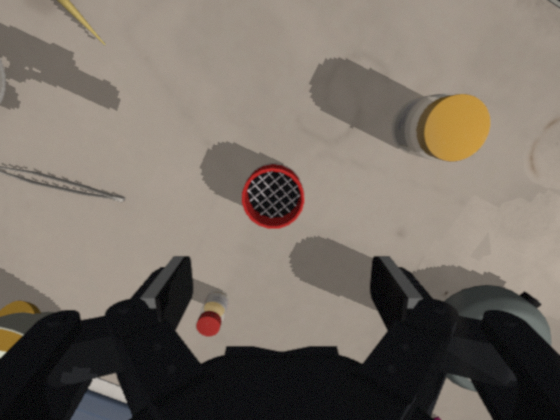

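Run:
```python
from h import *
ci=camera_info("wrist"); p=px2w(ci,273,197.5,.036); print(p,px2w(ci,209,324,.048)); to(p[0],p[1],.005)
ov('w12.png','w12z.png',dict(ci=ci,c=[(p[0],p[1],.036,.028,(0,255,255)),(p[0],p[1],.036,.025,(255,0,255))]),(200,140,350,260),5)
```

```text
[ 0.51993101 -0.27254449  0.036     ] [ 0.65617092 -0.27278003  0.048     ]
t 29.15 pos [ 0.5208 -0.2628  0.1499] tool delta [-0.0079 -0.0053  0.145 ] yaw 2.04
```

View pics/w12z.png

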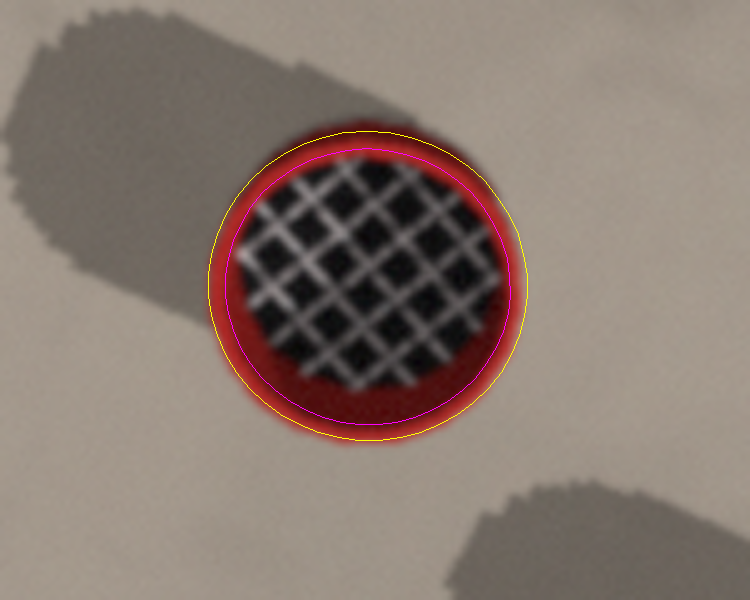

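```bash
python3 -m inch '-0.004 -0.0025 0.02 0 0 0 0;-0.004 -0.0025 0.025 0 0 0 0;0 0 0.025 0 0 0 0;0 0 0.025 0 0 0 0;0 0 0.02 0 0 0 0;0 0 0.015 0 0 0 0;0 0 0.01 0 0 0 0;0 0 0.005 0 0 0 0;0 0 0 0 0 0 0;0 0 0 0 0 0 0'
python3 -m inch '0 0 0 0 0 0 0.2;0 0 0 0 0 0 0.3;0 0 0 0 0 0 0.5;0 0 0 0 0 0 0.7;0 0 0 0 0 0 0.7;0 0 0 0 0 0 0.7;0 0 0 0 0 0 0.7'
python3 -m inch '0 0 -0.01 0 0 0 0.7;0 0 -0.02 0 0 0 0.7;0 0 -0.03 0 0 0 0.7;0 0 -0.04 0 0 0 0.7;0 0 -0.04 0 0 0 0.7;0 0 -0.03 0 0 0 0.7;0 0 -0.03 0 0 0 0.7;0 0 -0.02 0 0 0 0.7;0 0 -0.01 0 0 0 0.7;0 0 0 0 0 0 0.7'
python3 - <<'E'
from h import *
held("h4",281,293); to(.5588,.0016,.23)
E
```

```text
time: 29.98
tool_pos: [0.52, -0.2722, 0.0043]
tool_rot: [0.001, 0.523, 0.852, -0.0]
contact_force: [-0.0, 0.6, 0.5]
gripper_width: 1.003
time: 30.57
tool_pos: [0.5203, -0.2725, 0.0048]
tool_rot: [0.001, 0.523, 0.852, -0.0]
contact_force: [-0.1, 0.6, 5.7]
gripper_width: 0.643
time: 31.4
tool_pos: [0.52, -0.2724, 0.2363]
tool_rot: [0.003, 0.523, 0.852, -0.0]
contact_force: [-0.1, -0.4, -0.8]
gripper_width: 0.648
held offset tool xy [-0.0009 -0.0016 -0.031 ] w 0.6475683342808711
t 31.45 pos [ 0.5192 -0.2718  0.2336] tool delta [0.2259 0.1589 0.0034] yaw 2.04
```

View pics/h4z.png

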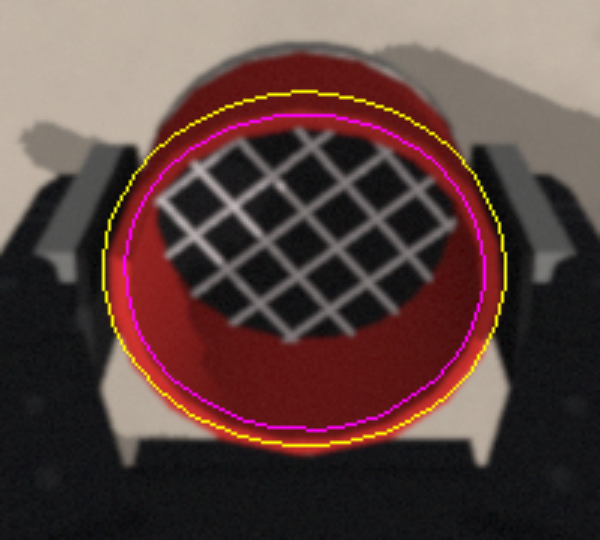

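```bash
python3 -m inch '0.008 0.006 0 0 0 0 0.7;0.018 0.013 0 0 0 0 0.7;0.026 0.018 0 0 0 0 0.7;0.028 0.02 0 0 0 0 0.7;0.028 0.02 0 0 0 0 0.7;0.028 0.02 0 0 0 0 0.7;0.028 0.02 0 0 0 0 0.7;0.028 0.019 0 0 0 0 0.7;0.018 0.012 0 0 0 0 0.7;0.011 0.008 0 0 0 0 0.7' >/dev/null
python3 -m inch '0.005 0.003 0.01 0 0 0 0.7;0 0 0.02 0 0 0 0.7;0 0 0.015 0 0 0 0.7;0 0 0.008 0 0 0 0.7;0 0 0 0 0 0 0.7;0 0 0 0 0 0 0.7;0 0 0 0 0 0 0.7'
python3 - <<'E'
from h import *
to(.5588,.0016,.149)
for n,b in (("scene",(230,90,350,210)),("side",(200,90,320,210))):
    im,ci=snap(n,'r_%s.png'%n)
    s=state();T=s['tool_pos']; Rt=rot(s['tool_rot']); p=T+Rt@[0,-.001,0]; z0=T[2]-.0055
    ov('r_%s.png'%n,'rz_%s.png'%n,dict(ci=ci,c=[(.5585,.0008,.15,.028,(0,255,0)),(p[0],p[1],z0+.036,.028,(255,0,255)),(p[0],p[1],z0+.006,.028,(255,255,0))]),b,5)
a=cv2.imread('pics/rz_scene.png');c=cv2.imread('pics/rz_side.png')
cv2.imwrite('pics/rz.png',cv2.resize(np.hstack([a,c]),(800,400)))
E
```

```text
time: 32.87
tool_pos: [0.5591, 0.0012, 0.1805]
tool_rot: [0.0, 0.524, 0.852, 0.0]
contact_force: [0.4, 0.3, 0.2]
gripper_width: 0.642
t 32.87 pos [0.5591 0.0012 0.1805] tool delta [ 0.0005 -0.0001  0.0315] yaw 2.039
```

View pics/rz.png

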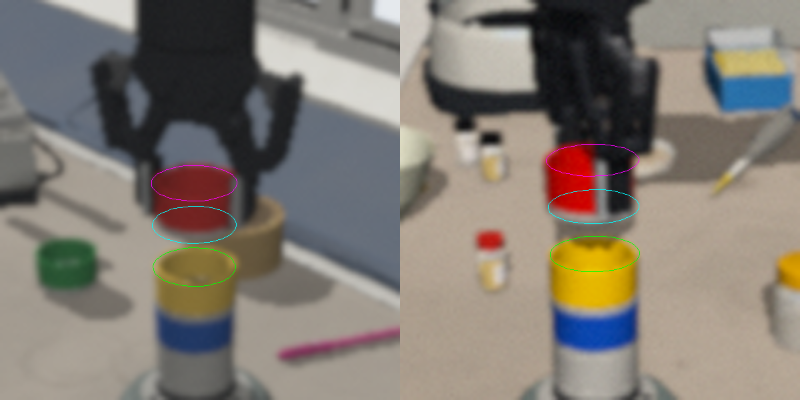

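Red is aligned above yellow in both views. Lowering.

```bash
python3 -m inch '0 0 0.008 0 0 0 0.7;0 0 0.008 0 0 0 0.7;0 0 0.005 0 0 0 0.7;0 0 0.004 0 0 0 0.7;0 0 0.002 0 0 0 0.7;0 0 0.001 0 0 0 0.7;0 0 0 0 0 0 0.7;0 0 0 0 0 0 0.7'
```

```text
time: 33.63
tool_pos: [0.5588, 0.0018, 0.1521]
tool_rot: [0.0, 0.523, 0.852, 0.0]
contact_force: [0.5, -0.2, -0.7]
gripper_width: 0.645
```

```bash
python3 -m inch '0 0 0.001 0 0 0 0.7;0 0 0.001 0 0 0 0.7;0 0 0.001 0 0 0 0.7;0 0 0 0 0 0 0.7;0 0 0 0 0 0 0.7'
```

```text
time: 34.05
tool_pos: [0.5587, 0.0018, 0.1489]
tool_rot: [-0.0, 0.523, 0.852, -0.0]
contact_force: [0.4, -0.0, -0.7]
gripper_width: 0.649
```

```bash
python3 -m inch '0 0 0.0005 0 0 0 0.7;0 0 0.0005 0 0 0 0.7;0 0 0 0 0 0 0.7;0 0 0 0 0 0 0.7'
```

```text
time: 34.38
tool_pos: [0.559, 0.0018, 0.1488]
tool_rot: [0.0, 0.523, 0.852, 0.0]
contact_force: [-2.4, 0.1, 5.5]
gripper_width: 0.649
```

Contact at the expected height (0.1488). Release and back off.

```bash
python3 -m inch '0 0 0 0 0 0 0.6;0 0 0 0 0 0 0.4;0 0 0 0 0 0 0.2;0 0 0 0 0 0 0;0 0 0 0 0 0 0;0 0 0 0 0 0 0'
python3 -m inch '0 0 -0.02 0 0 0 0;0 0 -0.03 0 0 0 0;0 0 -0.03 0 0 0 0;0 0 -0.02 0 0 0 0;0 0.02 0 0 0 0 0;0 0.03 0 0 0 0 0;0 0.03 0 0 0 0 0;0 0.02 0 0 0 0 0;0 0 0 0 0 0 0;0 0 0 0 0 0 0'
python3 - <<'E'
from h import *
im,ci=snap("wrist","f_w.png")
a,_=snap("scene","f_scene.png");b,_=snap("side","f_side.png")
z=np.hstack([cv2.resize(a[90:250,220:360],None,fx=2.8,fy=2.8,interpolation=3),cv2.resize(b[90:250,200:340],None,fx=2.8,fy=2.8,interpolation=3)])
cv2.imwrite('pics/fz.png',z)
E
```

```text
time: 34.88
tool_pos: [0.5584, 0.0018, 0.1474]
tool_rot: [-0.0, 0.523, 0.852, -0.0]
contact_force: [0.9, 0.7, 0.5]
gripper_width: 0.999
time: 35.72
tool_pos: [0.648, 0.0473, 0.247]
tool_rot: [-0.001, 0.523, 0.852, -0.0]
contact_force: [-0.5, 0.8, -0.6]
gripper_width: 0.999
```

View pics/fz.png

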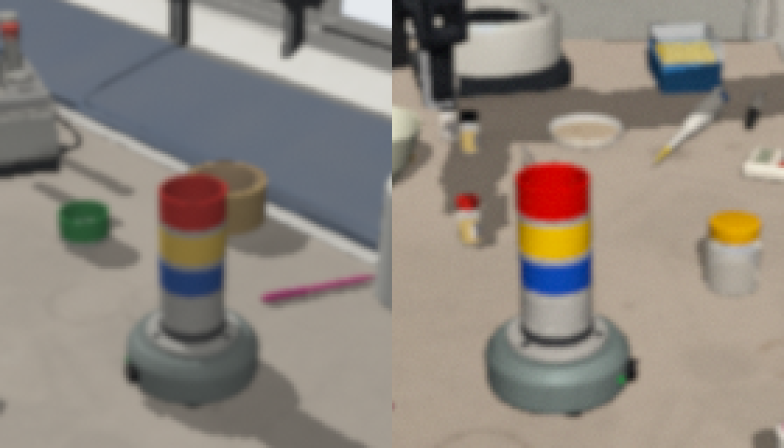

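View pics/f_w.png

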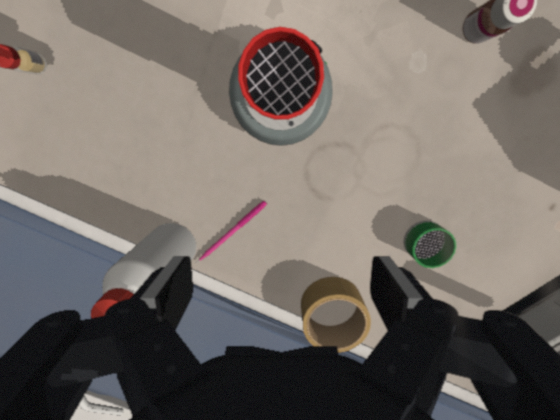

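View pics/f_scene.png

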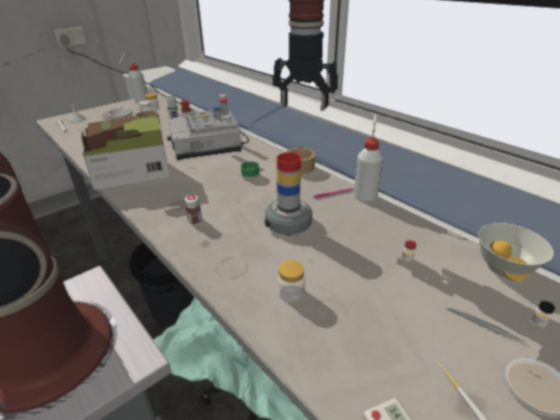

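The stack stands straight on the shaker, with steel, blue, yellow and red from the bottom up. Green (250,169), bottle (192,208), jar (291,280) and vial (410,250) are where they started, and the gripper is well clear.

Run:
```python
from h import *
print(job_done())
```

```text
the job is handed in; nothing more can be done
None
```

I built the stack on the shaker from the bottom up: catch pan, blue, yellow, then red. Each piece was released, and I handed the job in at about 36 s.

- **Seating:** every piece met contact at the height worked out for a full seat, about 30 mm above the one before, with readings of 3–6 N. In the last scene and side pictures the stack stands upright with even joints.
- **Other items:** the green sieve, bottle, jar and vial stand at the same pixel positions as at the start. The gripper was open and well clear of everything.
- **Disagreements:** the cameras differed by up to about 6 mm on where the shaker is, so I placed the pan at a compromise between them. Yellow gripped slightly narrower than the others (0.63 of full opening against about 0.645), and I saw no effect from it.

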